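# Sweep the saw offcuts into the scrap pan and hang the pusher up

## Task

Pick the hand pusher up from where it lies, stand it upright on its foot on the table and let go of it, then take it again from above by its upright handle. With the pusher, never with the gripper itself, sweep all four metal offcuts through the open mouth of the scrap pan so that they lie inside it, then hang the pusher by the hole in its handle on the peg of the stand and let go, leaving it hanging quietly. Leave the oil bottle, the bearing ring and the wrench where they are.

Things in the scene. Friction and masses are not known exactly. Their poses are not given: they have to be found in the camera images.
- pusher: Hand pusher, 165 mm tall, 0.42 kg: block foot 60 (x) x 120 (y) x 34 (z) mm with heavy steel sole; flat wooden handle 16 (x) x 50 (y) mm, z 34 to 165, on its middle. Origin: middle of the sole's underside; z up the handle; it sweeps along +-x. At the start it lies on an x side of the foot, handle level, 30 mm high, pointing away from the robot. Tipped up 45 degrees and let go, it rights itself.
- eye (a point): Centre of the round hole, 32 mm across, through the pusher's handle near its top: 140 mm above the sole, hole axis along the pusher's x, 16 mm long.
- pan: Fixed grey sheet-metal scrap pan, one side open. Origin: on the table, middle of the mouth; x points into the pan. Inside 150 mm deep (x 0 to 150), 270 mm wide (y -135 to 135); floor 3 mm thick, ramp up to it at x -23 to 0; side walls 30 mm, back wall 35 mm high. Two wings 25 mm high flare from the mouth at 45 degrees to x -32, y +-168 mm.
- stand: Fixed grey steel stand. Origin: on the table under the peg's middle. A 12 mm round peg points along -x from a post 30 mm wide, 208 mm high, its face at x = 50 mm. Peg centreline height: 198 mm at the post, 205 mm at x = -25, then a small upturned tip ending at x = -30, 213 mm high. Foot plate 100 x 110 x 8 mm at x 25 to 125.
- peg_tip (a point): Centre of the rounded end of the peg on the stand.
- bar: Aluminium offcut, plain bar 70 x 36 x 30 mm (x, y, z). Origin: middle of its underside.
- block: Aluminium offcut, flat block 62 x 44 x 26 mm (x, y, z). Origin: middle of its underside.
- slug: Aluminium offcut, round disc 60 mm across, 30 mm high. Origin: middle of its underside.
- channel: Aluminium offcut of U channel, open side up, 64 x 46 x 34 mm (x, y, z). Origin: middle of its underside.
- oil: Bystander: grey plastic bottle, 64 mm across, 130 mm high. Origin: middle of its underside.
- bearing: Bystander: steel bearing ring, 90 mm across, 26 mm high. Origin: middle of its underside.
- wrench: Bystander: steel wrench, 200 mm long, lying along its x. Origin: middle of its underside.

How it is judged:
By the outcome, as a careful person would: the job done as asked, in the order asked, and still so for the second after the job is handed in, with the robot touching nothing.
It also fails if it takes over 72 s, if anything falls off the work surface, if the arm or the gripper's body presses on something with over 40 N, if the wrist force passes 120 N, or if a joint passes its speed limit or range.

## Robot

A 6-joint arm with a two-finger parallel gripper is mounted at the origin on the work surface. World frame = base frame: x ahead of the robot, y to its left, z up, the work surface at z = 0. Lengths are in m, angles in rad, forces in N, time in s.
With the tool pointing down it reaches from about 0.375 to 0.9 m from the base axis. Payload 3.1 kg.
Tool frame: the origin (TCP) lies midway between the tips of the shut fingers; the grasp point (between the pads) lies 19 mm behind it; z points along the fingers, y is the line along which they close (so a half turn about z gives the same grasp; the last joint's range is limited). The gripper opens to 87 mm and grips with 3 to 60 N. Pads are 19 mm wide; open, the fingers measure 117 mm over their backs; the gripper's body (75 mm by 190 mm) begins 51 mm behind the grasp point.
Start: joints at [1.143, 0.527, 1.433, -0, 1.181, -0.178], TCP at [0.154, 0.606, 0.223] pointing down, gripper open.
Joint ranges: [-3.08, 3.08], [-0.75, 2.2], [0.22, 2.44], [-1.43, 4.57], [0, 2.65], [-2.85, 2.85]. Speed limits (rad/s): [2.79, 2.79, 3.14, 3.14, 3.14, 3.14].

## Interface

Orientations are given as a unit quaternion [x, y, z, w].
In Python, from rig import robot gives the robot as it stands. The module is installed in compiled form; this text tells all that it offers.
- The arm moves only by the tool play_rows, never from a script. Its arguments are lists of equal length, an entry for each row: "gripper": the closure, from -1 (fully open) to 1 (shut); "delta_pos": the shift along the tool's x, y, z in cm, a list of three; "turn": the turn, a rotation vector about the tool's x, y, z in rad, a list of three. A call has 1 to 12 rows; each row is the pose to reach, as a shift and turn from the pose commanded when the call began, along the tool's axes at that moment; what a row does not reach only later rows make up. A row lasts 1/8 s, in which the tool goes at most 62.5 mm and 10.7 degrees, less where a joint would pass 70% of its speed; a pose out of reach is approached as far as the arm can. A call with a gripper value outside its range is refused whole. The fingers move at their own pace and stop on an object; "squeeze" is the grip in N (left out, the last holds). Time passes only in rows, so rows that repeat a pose let the fingers close. It gives the time, the measured TCP pose, the force, the opening and the grip force at its end, in the units of the state.
- robot.get_obs(): the state, without advancing time (a new reading comes with each control period).
- robot.camera(name): name is "scene" or "top" or "wrist"; returns a dict with "color" (400x640x3 uint8, red, green, blue), "vfov" (degrees; the focal length in pixels is half the picture's height over the tangent of half this angle, whatever the lens; pixels are square), "cx", "cy" (the principal point, pixels), "k1" (the pictures are not rectified: a ray, as slopes to the right and down, at radius r is drawn at 1 + k1 r^2 times it, then the intrinsics apply), "R" (3x3) and "t" (3): a world point X has camera coordinates R X + t. Camera axes: x right, y down, z forward; pixel columns grow to the right and rows downward; lengths in m; the calibration is good to about 2 mm. A picture is of the moment at which its call begins. There is no depth.
- robot.hand_in(): hands the job in; it is judged then, once.
The state is a dict: "time": time; "q": joint angles; "joint_velocities": joint speeds; "joint_torque": joint torques, N m; "position": TCP position; "tool_rot": TCP orientation; "ft_force": force on the tool from outside, world axes, zero at the start; "moment": the same for the moment, N m; "grip_width": finger opening in m; "grip_force": force on a finger pad.
Only numpy, scipy, OpenCV 4.12 (cv2) and the standard library are available. Lean on these libraries where they do the work, as an engineer would, in place of code of your own. Each camera call takes 0.05 s, during which the arm holds its last target. There are 200 camera calls.

## Working session

There is one attempt and no reset: what is moved stays moved. The work goes in short steps, Python scripts to look and compute and a tool call to move; the robot and the scene stay as the last step left them, time stands still between calls to the robot, and variables do not carry over. Pictures are saved under pics/ and viewed, at most 10 in all, crops included, and the job is handed in when it is done.

Besides the shell and the picture viewer there is one more tool, called after "Request:" as name(argument=value, ...) on one line, values as JSON. play_rows: Moves the arm, as the interface text tells. Its arguments: {"type":"object","properties":{"gripper":{"type":"array","items":{"type":"number"}},"delta_pos":{"type":"array","items":{"type":"array","items":{"type":"number"}}},"turn":{"type":"array","items":{"type":"array","items":{"type":"number"}}},"squeeze":{"type":"number"}},"required":["gripper","delta_pos","turn"]}

```bash
mkdir -p pics
cat > h.py <<'E'
import numpy as np, cv2
from scipy.spatial.transform import Rotation as Ro
from scipy.optimize import least_squares
from rig import robot
def cam(n,f=None):
    c=robot.camera(n)
    c['f']=200/np.tan(np.radians(c['vfov'])/2)
    if f: cv2.imwrite('pics/'+f+'.png',c['color'][:,:,::-1])
    return c
def proj(c,X):
    p=np.array(c['R'])@np.array(X)+np.array(c['t']); s=p[:2]/p[2]
    s=s*(1+c['k1']*(s@s)); return s*c['f']+[c['cx'],c['cy']]
def onz(c,uv,z):
    K=np.array([[c['f'],0,c['cx']],[0,c['f'],c['cy']],[0,0,1.]])
    s=cv2.undistortPoints(np.array([[uv]],float),K,np.array([c['k1'],0,0,0,0.]))[0,0]
    R=np.array(c['R']);o=-R.T@np.array(c['t']);d=R.T@np.array([s[0],s[1],1]);return o+d*(z-o[2])/d[2]
def tri(obs):
    f=lambda X:np.concatenate([proj(c,X)-uv for c,uv in obs])
    r=least_squares(f,[.5,0,.05]); return r.x,np.abs(r.fun).max()
def delta(P,Rt):
    "tool-frame shift cm and turn from the present measured pose"
    o=robot.get_obs();R=Ro.from_quat(o['tool_rot'])
    return (R.inv().apply(np.array(P)-o['position'])*100).round(2),(R.inv()*Rt).as_rotvec().round(3)
E
python3 - <<'E'
from h import *
import pickle
d={n:cam(n,n+'0') for n in ['scene','top','wrist']}
pickle.dump(d,open('c0.pkl','wb'))
for n,c in d.items(): print(n,c['f'],c['cx'],c['cy'],c['k1'],-np.array(c['R']).T@c['t'],np.array(c['R']).round(2).tolist())
o=robot.get_obs();print({k:np.round(v,3).tolist() for k,v in o.items()}); print(Ro.from_quat(o['tool_rot']).as_matrix().round(3))
E
```

```text
scene 500.6042787501669 317.96963876378686 193.78143179914383 -0.07217841100927257 [1.78881444 0.15488899 1.59096469] [[-0.12, 0.99, -0.0], [0.74, 0.08, -0.67], [-0.66, -0.08, -0.74]]
top 400.3557764895744 329.4867855119025 199.40007688565345 0.020238100260408162 [0.25950708 0.00367493 1.37317698] [[-0.05, -1.0, 0.0], [-0.98, 0.05, -0.2], [0.2, -0.01, -0.98]]
wrist 328.27989370117774 320.7678487013901 199.3759397074725 -0.06412627853257258 [0.0779625  0.62419966 0.38416238] [[0.25, 0.97, -0.0], [0.93, -0.24, 0.29], [0.28, -0.07, -0.96]]
{'time': 0.15, 'q': [1.143, 0.528, 1.434, -0.0, 1.181, -0.178], 'joint_velocities': [0.002, -0.004, -0.002, 0.0, -0.001, -0.001], 'joint_torque': [-0.0, -44.043, -17.684, 0.063, 0.055, -0.0], 'position': [0.154, 0.605, 0.222], 'tool_rot': [0.125, 0.992, -0.001, -0.0], 'ft_force': [0.221, -0.44, 0.399], 'moment': [-0.022, 0.066, -0.045], 'grip_force': 0.0, 'grip_width': 0.087}
[[-0.969  0.247 -0.001]
 [ 0.247  0.969 -0.002]
 [ 0.    -0.002 -1.   ]]
```

View pics/scene0.png

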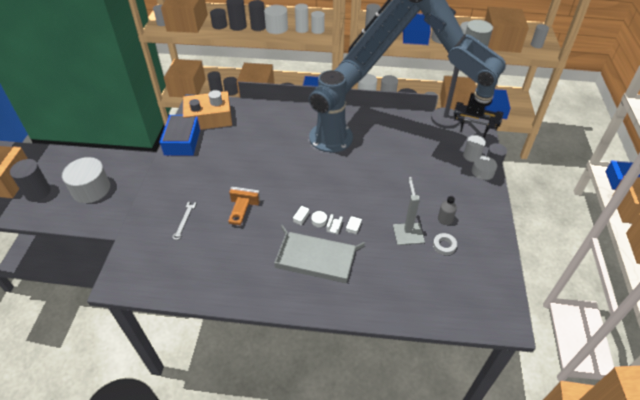

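View pics/top0.png

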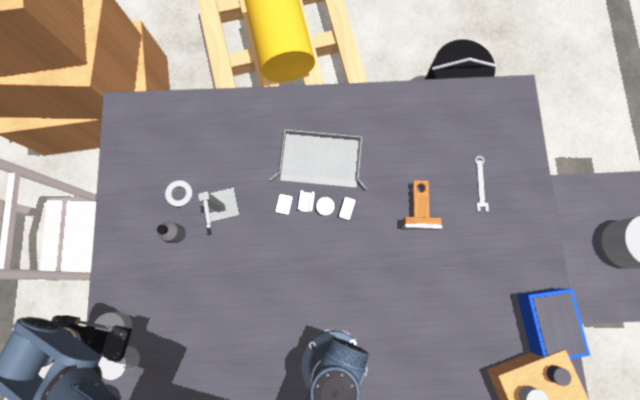

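```bash
cat > mos.py <<'E'
from h import *
def crop(im,u,v,w,h,s,step=10):
    c=cv2.resize(im[v:v+h,u:u+w],None,fx=s,fy=s,interpolation=cv2.INTER_CUBIC)
    for x in range(-(-u//step)*step,u+w,step):
        cv2.line(c,(int((x-u+.5)*s),0),(int((x-u+.5)*s),5),(0,0,255),1); cv2.putText(c,str(x),(int((x-u+.5)*s)-8,15),0,.33,(0,0,255))
    for y in range(-(-v//step)*step,v+h,step):
        cv2.line(c,(0,int((y-v+.5)*s)),(5,int((y-v+.5)*s)),(0,0,255),1); cv2.putText(c,str(y),(6,int((y-v+.5)*s)+4),0,.33,(0,0,255))
    return c
def mosaic(f,items,size=(600,800)):
    M=np.zeros(size+(3,),np.uint8)
    for (r,c0),im in items:
        h=min(im.shape[0],size[0]-r);w=min(im.shape[1],size[1]-c0);M[r:r+h,c0:c0+w]=im[:h,:w]
    cv2.imwrite('pics/'+f,M)
E
python3 - <<'E'
from mos import *
t=cv2.imread('pics/top0.png');s=cv2.imread('pics/scene0.png')
mosaic('m1.png',[((0,0),crop(t,268,125,105,95,5)),((0,530),crop(t,400,175,45,60,6)),((480,0),crop(t,195,180,50,60,2)),((365,530),crop(t,192,182,50,58,4))])
mosaic('m2.png',[((0,0),crop(s,270,200,105,82,5)),((0,530),crop(s,220,180,45,52,6)),((320,530),crop(s,388,172,60,75,3.7))])
E
```

```text
(no output)
```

View pics/m1.png

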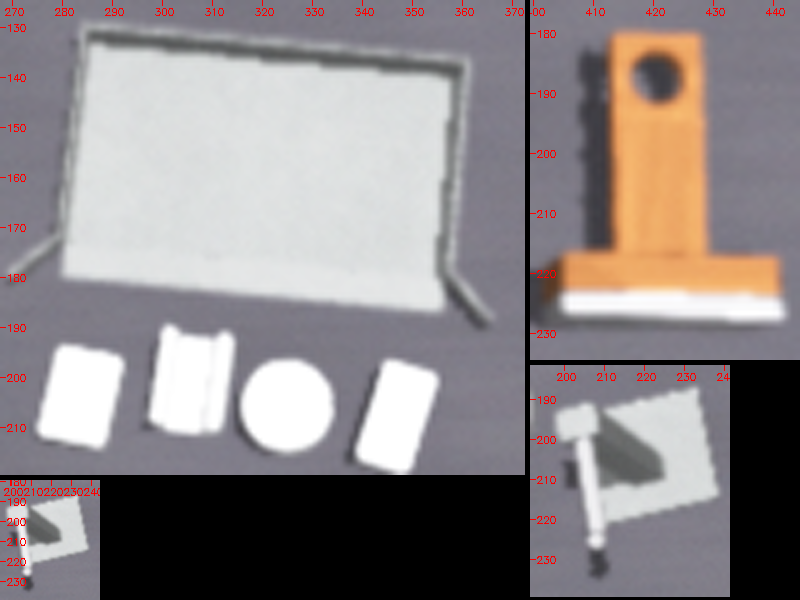

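View pics/m2.png

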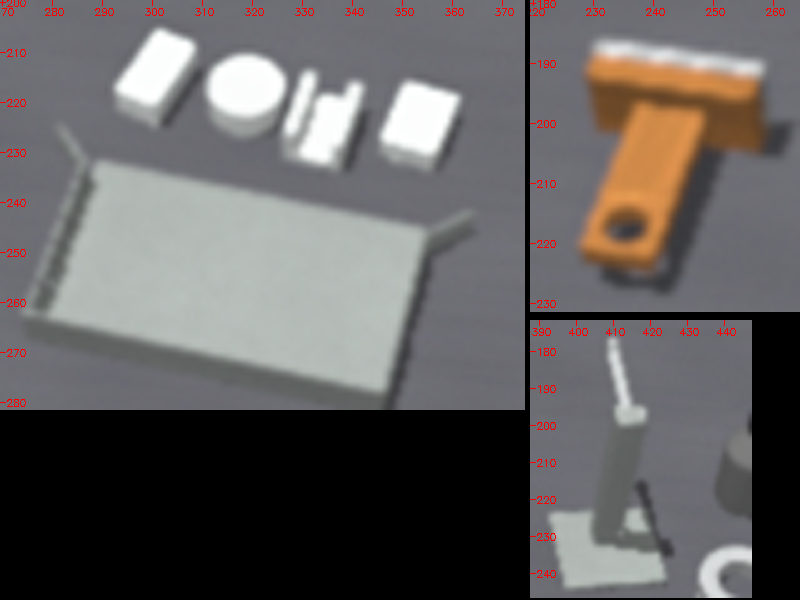

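```bash
cat > fit.py <<'E'
from h import *
import pickle
d=pickle.load(open('c0.pkl','rb'));T,S=d['top'],d['scene']
A=lambda x,y:(268+x/5-.5,125+y/5-.5)
B=lambda x,y:(400+(x-530)/6-.5,175+y/6-.5)
C=lambda x,y:(192+(x-530)/4-.5,182+(y-365)/4-.5)
a=lambda x,y:(270+x/5-.5,200+y/5-.5)
b=lambda x,y:(220+(x-530)/6-.5,180+y/6-.5)
c=lambda x,y:(388+(x-530)/3.7-.5,172+(y-320)/3.7-.5)
eye,e=tri([(T,B(658,76)),(S,b(626,225))]);print('eye',eye,e)
tip,e=tri([(T,C(597,542)),(S,c(612,338))]);print('tip',tip,e)
def fit(name,pts,x0):
    def res(p):
        R=Ro.from_euler('z',p[2]); return np.concatenate([proj(cm,R.apply(X)+[p[0],p[1],p[3]])-uv for cm,uv,X in pts])
    r=least_squares(res,list(x0)+[0.]);print(name,r.x.round(4),'res',np.abs(r.fun).max().round(2));return r.x
fit('pan',[(T,A(62,278),(-.023,.135,0)),(T,A(445,311),(-.023,-.135,0)),(T,A(85,27),(.15,.135,.035)),(T,A(466,63),(.15,-.135,.035)),(S,a(22,316),(.15,-.135,.035)),(S,a(390,393),(.15,.135,.035))],[.6,0,0])
fit('stand',[(T,C(700,388),(.125,-.055,.008)),(T,C(719,495),(.025,-.055,.008)),(T,C(578,423),(.065,0,.208)),(T,C(597,542),(-.03,0,.211)),(S,c(612,338),(-.03,0,.211)),(S,c(567,587),(.125,.055,.008)) if 0 else (S,c(631,410),(.06,0,.208)),(S,c(549,515),(.025,-.055,.008)),(S,c(567,587),(.125,-.055,.008)),(S,c(666,579),(.125,.055,.008))],[.5,.35,0])
# pusher lying: local X=handle dir(pusher z), Y width, Z up
fit('pusher',[(T,B(658,76),(.14,0,.038)),(T,B(612,34),(.165,.025,.038)),(T,B(702,34),(.165,-.025,.038)),(S,b(626,225),(.14,0,.038)),(S,b(580,247),(.165,-.025,.038)),(S,b(655,262),(.165,.025,.038))],[.4,-.3,0])
def quad(n,q,z):
    P=np.array([onz(T,A(*p),z) for p in q]);m=P.mean(0);print(n,m.round(4),'sides',np.linalg.norm(np.roll(P,-1,0)-P,axis=1).round(3),'long axis',np.degrees(np.arctan2(*((P[0]-P[3])[[1,0]]))).round(1))
quad('block',[(57,344),(125,358),(103,448),(38,432)],.026)
quad('channel',[(162,325),(236,333),(226,434),(148,428)],.034)
quad('bar',[(385,358),(440,376),(408,473),(354,455)],.03)
print('slug',onz(T,A(287,405),.03).round(4))
print('block S',onz(S,a(420,105),.026).round(4),'slug S',onz(S,a(246,86),.03),'bar S',onz(S,a(158,62),.03))
E
python3 fit.py
```

```text
eye [ 0.56056065 -0.32833768  0.03619194] 0.23084040642692116
tip [0.433306   0.34352463 0.2186517 ] 0.13844263825473035
pan [ 0.6241  0.021  -0.135  -0.0061] res 1.57
stand [ 4.634e-01  3.505e-01  1.944e-01 -1.000e-04] res 1.54
pusher [ 0.4207 -0.3192 -0.0632 -0.0023] res 0.42
block [0.5269 0.1445 0.026 ] sides [0.048 0.064 0.046 0.063] long axis -13.2
channel [0.5326 0.067  0.034 ] sides [0.051 0.071 0.053 0.072] long axis -9.4
bar [ 0.5023 -0.0708  0.03  ] sides [0.04  0.071 0.039 0.071] long axis -20.4
slug [0.5129 0.0037 0.03  ]
block S [0.5167 0.1433 0.026 ] slug S [0.51597736 0.00258892 0.03      ] bar S [ 0.49895728 -0.07141642  0.03      ]
```

```bash
cat >> h.py <<'E'
def Rt(yaw,tilt=0):
    "tool down, tool x at pusher yaw+pi, tilted about tool y so that it points forward by tilt"
    cz=np.array([np.cos(yaw),np.sin(yaw),0]);z=np.array([0,0,-1.]);x=-cz;y=np.cross(z,x)
    return Ro.from_rotvec(-tilt*np.cross([0,0,1.],cz))*Ro.from_matrix(np.c_[x,y,z])
E
python3 - <<'E'
from h import *
print(Rt(-.063,.5).as_matrix().round(2))
for P in [(.2,.55,.33),(.36,.25,.33),(.5205,-.3255,.15),(.5205,-.3255,.012)]: print(P,*delta(P,Rt(-.063)))
E
```

```text
[[-0.88  0.06  0.48]
 [ 0.06  1.   -0.03]
 [-0.48 -0.   -0.88]]
(0.2, 0.55, 0.33) [ -5.79  -4.22 -10.82] [-0.002 -0.    -0.187]
(0.36, 0.25, 0.33) [-28.71 -29.34 -10.78] [-0.002 -0.    -0.187]
(0.5205, -0.3255, 0.15) [-58.5 -81.1   7.3] [-0.002 -0.    -0.187]
(0.5205, -0.3255, 0.012) [-58.5  -81.08  21.1 ] [-0.002 -0.    -0.187]
```

Request:
play_rows(gripper=[-1,-1,-1,-1,-1,-1,-1,-1,-1,-1,-1,-1], delta_pos=[[-5.8,-4.2,-10.8],[-5.8,-4.2,-10.8],[-28.7,-29.3,-10.8],[-28.7,-29.3,-10.8],[-28.7,-29.3,-10.8],[-28.7,-29.3,-10.8],[-28.7,-29.3,-10.8],[-28.7,-29.3,-10.8],[-58.5,-81.1,7.3],[-58.5,-81.1,7.3],[-58.5,-81.1,7.3],[-58.5,-81.1,7.3]], turn=[[0,0,0],[0,0,0],[0,0,-0.187],[0,0,-0.187],[0,0,-0.187],[0,0,-0.187],[0,0,-0.187],[0,0,-0.187],[0,0,-0.187],[0,0,-0.187],[0,0,-0.187],[0,0,-0.187]])

```text
time: 1.65
position: [0.4247, 0.0184, 0.2577]
tool_rot: [0.031, 1.0, 0.0, 0.0]
ft_force: [-0.0, 0.8, -0.2]
grip_width: 0.0872
grip_force: 0.0
```

Run:
```python
from h import *
o=robot.get_obs();print(o['time'],o['position'].round(3) if hasattr(o['position'],'round') else o['position'],np.round(o['q'],2))
for P in [(.5205,-.3255,.15),(.5205,-.3255,.012)]: print(P,*delta(P,Rt(-.063)))
```

```text
1.65 [0.425 0.018 0.258] [-0.22  0.21  1.86  0.    1.07 -1.73]
(0.5205, -0.3255, 0.15) [-11.71 -33.72  10.77] [0.    0.001 0.   ]
(0.5205, -0.3255, 0.012) [-11.7  -33.73  24.57] [0.    0.001 0.   ]
```

Request:
play_rows(gripper=[-1,-1,-1,-1,-1,-1,-1,-1], delta_pos=[[-11.7,-33.7,10.8],[-11.7,-33.7,10.8],[-11.7,-33.7,10.8],[-11.7,-33.7,10.8],[-11.7,-33.7,10.8],[-11.7,-33.7,10.8],[-11.7,-33.7,10.8],[-11.7,-33.7,10.8]], turn=[[0,0,0],[0,0,0],[0,0,0],[0,0,0],[0,0,0],[0,0,0],[0,0,0],[0,0,0]])

```text
time: 2.65
position: [0.5193, -0.3226, 0.1494]
tool_rot: [0.032, 0.999, 0.001, -0.001]
ft_force: [0.5, 0.1, -0.0]
grip_width: 0.0867
grip_force: 0.0
```

Run:
```python
from h import *
o=robot.get_obs();print(o['time'],np.round(o['position'],3),np.round(o['q'],2))
c=cam('wrist','w1')
for P in [(.5205,-.3255,.15),(.5205,-.3255,.012)]: print(P,*delta(P,Rt(-.063)))
R=Ro.from_euler('z',-.063)
for X in [(.14,0,.038),(.165,.025,.038),(.165,-.025,.038),(.034,.06,.06),(.034,-.06,.06)]: print(X,proj(c,R.apply(X)+[.4207,-.3192,0]).round(1))
```

```text
2.65 [ 0.519 -0.323  0.149] [-0.74  0.6   1.53  0.    1.01 -2.25]
(0.5205, -0.3255, 0.15) [-0.13 -0.35 -0.  ] [ 0.001 -0.001  0.001]
(0.5205, -0.3255, 0.012) [-0.15 -0.37 13.8 ] [ 0.001 -0.001  0.001]
(0.14, 0, 0.038) [318.  239.8]
(0.165, 0.025, 0.038) [345.  264.5]
(0.165, -0.025, 0.038) [291.2 264.5]
(0.034, 0.06, 0.06) [397.1 121.4]
(0.034, -0.06, 0.06) [237.9 121.5]
```

View pics/w1.png

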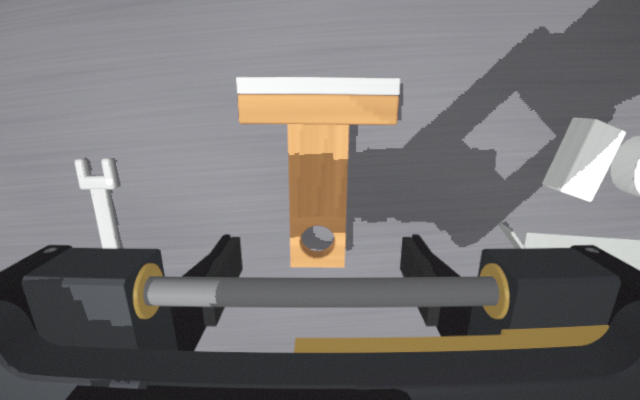

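Request:
play_rows(gripper=[-1,-1,-1,-1,-1,1,1,1,1,1], delta_pos=[[-0.1,-0.3,6],[-0.1,-0.3,11],[-0.1,-0.3,13.7],[-0.1,-0.3,13.7],[-0.1,-0.3,13.7],[-0.1,-0.3,13.7],[-0.1,-0.3,13.7],[-0.1,-0.3,13.7],[-0.1,-0.3,13.7],[-0.1,-0.3,13.7]], turn=[[0,0,0],[0,0,0],[0,0,0],[0,0,0],[0,0,0],[0,0,0],[0,0,0],[0,0,0],[0,0,0],[0,0,0]], squeeze=60)

```text
time: 3.95
position: [0.5209, -0.3263, 0.0131]
tool_rot: [0.032, 0.999, 0.0, 0.0]
ft_force: [0.4, 1.6, 0.6]
grip_width: 0.0495
grip_force: 59.9
```

Run:
```python
from h import *
def tcp(G,th,yaw=-.063): return np.array(G)+.019*Rt(yaw,th).as_matrix()[:,2]
for G,th in [((.521,-.326,.13),0),((.58,-.33,.13),np.radians(80)),((.58,-.33,.115),np.radians(80))]: print(G,th,*delta(tcp(G,th),Rt(-.063,th)))
```

```text
(0.521, -0.326, 0.13) 0 [-0.01  0.03 -9.79] [ 0.  0. -0.]
(0.58, -0.33, 0.13) 1.3962634015954636 [-7.790e+00  1.000e-02 -1.136e+01] [ 0.    -1.396 -0.   ]
(0.58, -0.33, 0.115) 1.3962634015954636 [-7.79  0.01 -9.86] [ 0.    -1.396 -0.   ]
```

Request:
play_rows(gripper=[1,1,1,1,1,1,1,1,1,1,1,1], delta_pos=[[0,0,-5],[0,0,-9.8],[-1,0,-11],[-2,0,-11.4],[-3,0,-11.4],[-4,0,-11.4],[-5,0,-11.4],[-6,0,-11.4],[-7,0,-11.4],[-7.8,0,-11.4],[-7.8,0,-11.4],[-7.8,0,-11.4]], turn=[[0,0,0],[0,0,0],[0,-0.17,0],[0,-0.34,0],[0,-0.51,0],[0,-0.68,0],[0,-0.85,0],[0,-1.02,0],[0,-1.2,0],[0,-1.396,0],[0,-1.396,0],[0,-1.396,0]])

```text
time: 5.45
position: [0.6919, -0.3291, 0.2406]
tool_rot: [0.117, 0.92, -0.024, 0.374]
ft_force: [-1.0, -0.8, -4.2]
grip_width: 0.0494
grip_force: 60.0
```

Run:
```python
from mos import *
o=robot.get_obs();print(o['time'],np.round(o['position'],3),np.round(o['q'],2),o['grip_width'])
z=Ro.from_quat(o['tool_rot']).as_matrix()[:,2];print('z',z.round(3),'G',np.array(o['position'])-.019*z)
s=cam('scene','s1');t=cam('top','t1');print(proj(s,o['position']),proj(t,o['position']))
u=proj(s,o['position']).astype(int);v=proj(t,o['position']).astype(int)
S=cv2.imread('pics/s1.png');T=cv2.imread('pics/t1.png')
mosaic('m3.png',[((0,0),crop(S,u[0]-40,u[1]-40,80,100,5)),((0,410),crop(T,v[0]-40,v[1]-50,78,100,5))])
```

```text
5.45 [ 0.692 -0.329  0.241] [-0.74  0.53  1.66  0.98  0.45 -2.85] 0.049404763754545354
z [ 0.683 -0.132 -0.719] G [ 0.67895065 -0.32662116  0.25425288]
[219.93918566 208.92574772] [432.80639899 128.68432126]
```

View pics/m3.png

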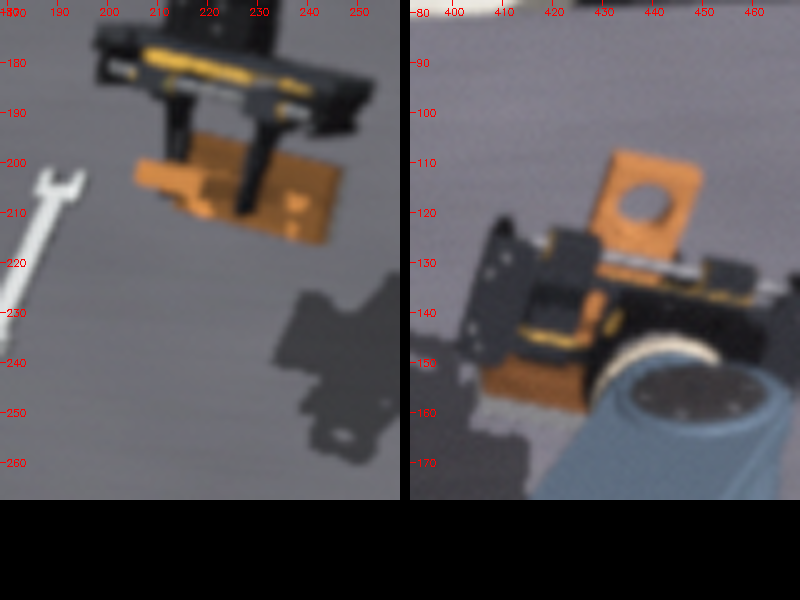

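```bash
cat >> h.py <<'E'
def tcp(G,th,yaw): return np.array(G)+.019*Rt(yaw,th).as_matrix()[:,2]
E
python3 - <<'E'
from h import *
for G,th in [((.62,-.33,.22),.8)]: print(G,th,*delta(tcp(G,th,-.66),Rt(-.66,th)))
E
```

```text
(0.62, -0.33, 0.22) 0.8 [ 6.66 -2.4  -1.56] [ 0.329 -0.037  0.272]
```

Request:
play_rows(gripper=[1,1,1,1,1,1], delta_pos=[[3.4,-1.2,-0.8],[6.7,-2.4,-1.6],[6.7,-2.4,-1.6],[6.7,-2.4,-1.6],[6.7,-2.4,-1.6],[6.7,-2.4,-1.6]], turn=[[0.16,0,0.13],[0.33,-0.04,0.27],[0.33,-0.04,0.27],[0.33,-0.04,0.27],[0.33,-0.04,0.27],[0.33,-0.04,0.27]])

```text
time: 6.3
position: [0.6306, -0.3422, 0.2113]
tool_rot: [0.297, 0.874, -0.122, 0.365]
ft_force: [-0.3, -0.8, -4.4]
grip_width: 0.0494
grip_force: 60.0
```

Run:
```python
from h import *
o=robot.get_obs();print(o['time'],np.round(o['position'],3),np.round(o['q'],2),o['grip_width'])
z=Ro.from_quat(o['tool_rot']).as_matrix()[:,2];print('z',z.round(3),'G',np.array(o['position'])-.019*z)
for G,th in [((.62,-.33,.22),.8),((.62,-.33,.14),1.2),((.62,-.33,.112),1.3)]: print(G,th,*delta(tcp(G,th,-.66),Rt(-.66,th)))
```

```text
6.3 [ 0.631 -0.342  0.211] [-0.65  0.52  1.83  1.29  0.   -2.85] 0.04939715544300825
z [ 0.564 -0.43  -0.704] G [ 0.61985212 -0.33402454  0.22471598]
(0.62, -0.33, 0.22) 0.8 [0.48 0.32 0.17] [ 0.006 -0.011  0.001]
(0.62, -0.33, 0.14) 1.2 [5.42 0.29 5.64] [ 0.006 -0.411  0.   ]
(0.62, -0.33, 0.112) 1.3 [7.24 0.28 7.53] [ 0.006 -0.511 -0.   ]
```

Run:
```python
from h import *
for G,th in [((.72,-.32,.14),.8),((.72,-.32,.13),1.05)]: print(G,th,*delta(tcp(G,th,-.57),Rt(-.57,th)))
```

```text
(0.72, -0.32, 0.14) 0.8 [ 1.02  7.29 11.01] [-0.058 -0.011 -0.062]
(0.72, -0.32, 0.13) 1.05 [ 1.26  7.32 11.65] [-0.066 -0.26  -0.054]
```

Request:
play_rows(gripper=[1,1,1,1,1,1,1], delta_pos=[[0.5,3.6,5.5],[1,7.3,11],[1.26,7.3,11.6],[1.26,7.3,11.6],[1.26,7.3,11.6],[1.26,7.3,11.6],[1.26,7.3,11.6]], turn=[[-0.03,0,-0.03],[-0.06,0,-0.06],[-0.06,-0.1,-0.06],[-0.066,-0.26,-0.054],[-0.066,-0.26,-0.054],[-0.066,-0.26,-0.054],[-0.066,-0.26,-0.054]])

```text
time: 7.18
position: [0.7953, -0.3627, 0.202]
tool_rot: [0.25, 0.862, -0.119, 0.424]
ft_force: [0.8, 0.3, -4.3]
grip_width: 0.0494
grip_force: 60.0
```

```bash
cat > st.py <<'E'
from h import *
o=robot.get_obs();print(round(o['time'],2),np.round(o['position'],3),'q',np.round(o['q'],2),round(o['grip_width'],4),'F',np.round(o['ft_force'],1))
M=Ro.from_quat(o['tool_rot']).as_matrix();z=M[:,2];print('z',z.round(3),'G',(np.array(o['position'])-.019*z).round(4),'yaw',round(np.arctan2(-M[1,0],-M[0,0]),3))
E
python3 st.py
```

```text
7.17 [ 0.795 -0.363  0.202] q [-0.56  0.71  1.51  1.29  0.   -2.85] 0.0494 F [ 0.8  0.3 -4.3]
z [ 0.673 -0.416 -0.612] G [ 0.7825 -0.3548  0.2136] yaw -0.569
```

Run:
```python
from h import *
for G,th in [((.72,-.32,.17),.6),((.70,-.31,.118),.6)]: print(G,th,*delta(tcp(G,th,-.57),Rt(-.57,th)))
```

```text
(0.72, -0.32, 0.17) 0.6 [ 8.4  -0.42 -3.08] [0.012 0.313 0.002]
(0.7, -0.31, 0.118) 0.6 [13.88 -0.68 -1.66] [0.012 0.313 0.002]
```

Request:
play_rows(gripper=[1,1,1,1,1,1,1], delta_pos=[[4,-0.2,-1.5],[8.4,-0.4,-3.1],[13.9,-0.7,-1.7],[13.9,-0.7,-1.7],[13.9,-0.7,-1.7],[13.9,-0.7,-1.7],[13.9,-0.7,-1.7]], turn=[[0,0.17,0],[0.012,0.31,0],[0.012,0.31,0],[0.012,0.31,0],[0.012,0.31,0],[0.012,0.31,0],[0.012,0.31,0]])

```text
time: 8.05
position: [0.7084, -0.3155, 0.1016]
tool_rot: [0.268, 0.917, -0.083, 0.284]
ft_force: [-0.2, 0.0, -2.6]
grip_width: 0.0495
grip_force: 60.0
```

Request:
play_rows(gripper=[1,1,1], delta_pos=[[0,0,0],[0,0,0],[0,0,0]], turn=[[0,0,0],[0,0,0],[0,0,0]], squeeze=20)

```text
time: 8.43
position: [0.7095, -0.3159, 0.1029]
tool_rot: [0.267, 0.917, -0.084, 0.285]
ft_force: [-0.2, 0.3, -4.4]
grip_width: 0.05
grip_force: 20.0
```

```bash
python3 st.py
cat > tilt.py <<'E'
from mos import *
import sys
o=robot.get_obs();P=np.array(o['position'])
s=cam('scene','s_'+sys.argv[1]);u=proj(s,P).astype(int);S=cv2.imread('pics/s_'+sys.argv[1]+'.png')
t=cam('top','t_'+sys.argv[1]);v=proj(t,P).astype(int);T=cv2.imread('pics/t_'+sys.argv[1]+'.png')
m=cv2.inRange(cv2.cvtColor(S,cv2.COLOR_BGR2HSV),(5,90,60),(22,255,255))
k=np.zeros_like(m);k[u[1]-45:u[1]+45,u[0]-45:u[0]+45]=1;ys,xs=np.nonzero(m*k);print('orange bbox scene',xs.min(),xs.max(),ys.min(),ys.max(),'tcp',u)
mosaic('m_'+sys.argv[1]+'.png',[((0,0),crop(S,u[0]-40,u[1]-50,80,100,5)),((0,410),crop(T,v[0]-40,v[1]-50,78,100,5))])
E
python3 tilt.py a
```

```text
8.43 [ 0.71  -0.316  0.103] q [-0.56  0.74  1.61 -0.03  0.19 -1.54] 0.05 F [-0.2  0.3 -4.4]
z [ 0.478 -0.306 -0.823] G [ 0.7004 -0.3101  0.1185] yaw -0.567
orange bbox scene 217 253 207 253 tcp [227 236]
```

Request:
play_rows(gripper=[1,1,1,1], delta_pos=[[0,0,0],[0,0,0],[0,0,0],[0,0,0]], turn=[[0,0,0],[0,0,0],[0,0,0],[0,0,0]], squeeze=10)

```text
time: 9.02
position: [0.7088, -0.3156, 0.102]
tool_rot: [0.267, 0.917, -0.084, 0.285]
ft_force: [-0.2, -0.2, -4.5]
grip_width: 0.0498
grip_force: 10.0
```

```bash
python3 tilt.py b; python3 -c "
from h import *
o=robot.get_obs();print(o['moment'],o['ft_force'])"
```

```text
orange bbox scene 219 251 207 256 tcp [227 236]
[0.281064   0.56425946 0.03052555] [-0.15662283 -0.80058053 -3.66613529]
```

View pics/m_b.png

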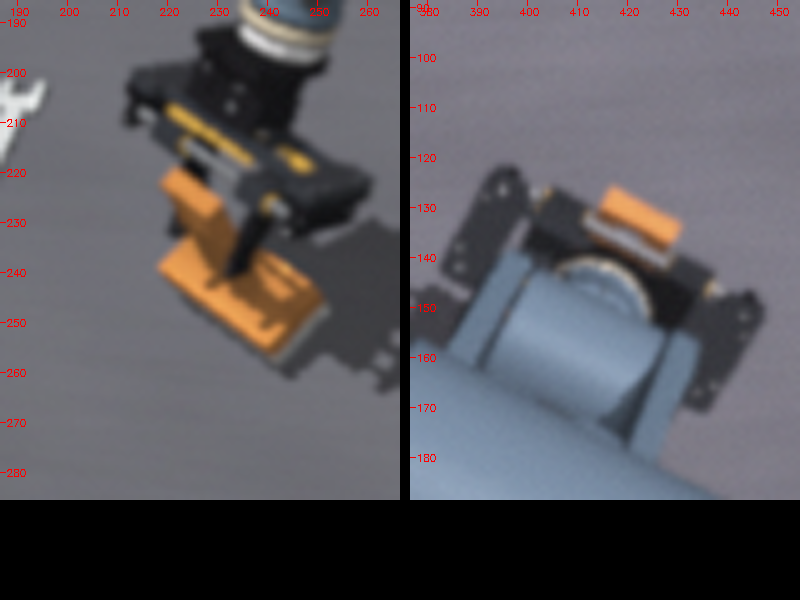

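Request:
play_rows(gripper=[1,1,1,1], delta_pos=[[0.28,0,0.41],[0.57,0,0.82],[0.68,0,0.99],[0.68,0,0.99]], turn=[[0,0,0],[0,0,0],[0,0,0],[0,0,0]])

```text
time: 9.62
position: [0.7093, -0.316, 0.0908]
tool_rot: [0.267, 0.917, -0.084, 0.285]
ft_force: [-1.4, 0.1, -0.4]
grip_width: 0.0497
grip_force: 10.0
```

```bash
python3 st.py; python3 tilt.py c; python3 -c "
from h import *
o=robot.get_obs();print(o['moment'],o['ft_force'])"
```

```text
9.62 [ 0.709 -0.316  0.091] q [-0.56  0.76  1.61 -0.03  0.17 -1.53] 0.0497 F [-1.4  0.1 -0.4]
z [ 0.478 -0.307 -0.823] G [ 0.7002 -0.3102  0.1064] yaw -0.567
orange bbox scene 219 251 208 258 tcp [228 238]
[ 0.14606239  0.39623577 -0.05199789] [-0.39827277 -0.5027971   0.19867496]
```

Request:
play_rows(gripper=[-1,-1,-1,-1,-1,-1,-1,-1,-1,-1,-1], delta_pos=[[0,0,0],[0,0,0],[0,0,0],[0,0,-1],[0,0,-3],[0,0,-7],[0,0,-12],[0,0,-17],[0,0,-20],[0,0,-20],[0,0,-20]], turn=[[0,0,0],[0,0,0],[0,0,0],[0,0,0],[0,0,0],[0,0,0],[0,0,0],[0,0,0],[0,0,0],[0,0,0],[0,0,0]])

```text
time: 11.1
position: [0.6132, -0.2544, 0.2549]
tool_rot: [0.267, 0.917, -0.084, 0.285]
ft_force: [1.3, 0.3, 0.2]
grip_width: 0.0868
grip_force: 0.0
```

```bash
python3 st.py
python3 - <<'E'
from mos import *
import pickle
s=cam('scene','s_d');t=cam('top','t_d');pickle.dump((s,t),open('c1.pkl','wb'))
P=[.69,-.30,.08];u=proj(s,P).astype(int);v=proj(t,P).astype(int);print(u,v)
S=cv2.imread('pics/s_d.png');T=cv2.imread('pics/t_d.png')
print(u[0]-32,u[1]-42,v[0]-30,v[1]-42)
mosaic('m_d.png',[((0,0),crop(S,u[0]-32,u[1]-42,65,84,6)),((0,400),crop(T,v[0]-32,v[1]-42,65,84,6))])
E
```

```text
11.1 [ 0.613 -0.254  0.255] q [-0.56  0.38  1.78 -0.02  0.38 -1.55] 0.0868 F [1.3 0.3 0.2]
z [ 0.477 -0.306 -0.824] G [ 0.6041 -0.2486  0.2706] yaw -0.567
[233 236] [412 147]
201 194 382 105
```

View pics/m_d.png

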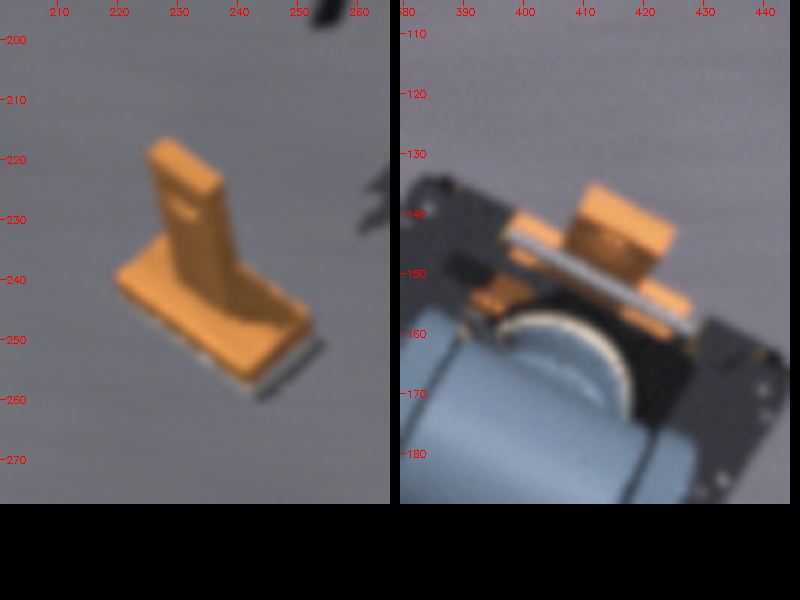

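Run:
```python
from h import *
import pickle
S,T=pickle.load(open('c1.pkl','rb'))
s=lambda x,y:(201+x/6-.5,194+y/6-.5)
t=lambda x,y:(380+(x-400)/6-.5,105+y/6-.5)
pts=[(S,s(148,150),(.008,-.025,.165)),(S,s(166,138),(-.008,-.025,.165)),(S,s(223,178),(-.008,.025,.165)),(S,s(206,194),(.008,.025,.165)),
(S,s(117,278),(.03,-.06,.034)),(S,s(249,380),(.03,.06,.034)),(S,s(312,318),(-.03,.06,.034)),
(T,t(597,184),(.008,.025,.165)),(T,t(678,230),(.008,-.025,.165)),(T,t(668,256),(-.008,-.025,.165)),(T,t(582,213),(-.008,.025,.165))]
def res(p): return np.concatenate([proj(c,Ro.from_euler('z',p[2]).apply(X)+[p[0],p[1],p[3]])-uv for c,uv,X in pts])
r=least_squares(res,[.69,-.3,-.57,0]);print(r.x,np.abs(r.fun).max(),r.fun.reshape(-1,2).round(1).tolist())
x,y,yaw,z=r.x
for P in [(x,y,.24),(x,y,.123-.019)]: print(*delta(P,Rt(yaw)))
```

```text
[ 0.68195312 -0.30048648 -0.57398583 -0.00304744] 1.1000768018511167 [[-0.0, 0.8], [0.1, 0.2], [0.1, 0.3], [-0.2, 0.3], [-0.4, -0.3], [-0.7, -1.1], [-0.1, -0.7], [-0.3, 0.3], [0.1, 0.2], [-0.6, -0.0], [-0.2, -0.4]]
[-6.05 -0.18  5.79] [0.    0.601 0.006]
[ 1.64 -0.16 17.01] [0.    0.601 0.006]
```

Request:
play_rows(gripper=[-1,-1,-1,-1,-1,-1,-1], delta_pos=[[-3,0,2],[-6,-0.2,5.8],[-6,-0.2,5.8],[-6,-0.2,5.8],[-6,-0.2,5.8],[-6,-0.2,5.8],[-6,-0.2,5.8]], turn=[[0,0.18,0],[0,0.36,0],[0,0.5,0],[0,0.601,0.006],[0,0.601,0.006],[0,0.601,0.006],[0,0.601,0.006]])

```text
time: 12.08
position: [0.6808, -0.2995, 0.2409]
tool_rot: [0.283, 0.959, 0.0, 0.001]
ft_force: [-0.1, -0.1, -0.4]
grip_width: 0.0871
grip_force: 0.0
```

```bash
python3 st.py; python3 -c "
from h import *
print(*delta((.682,-.3005,.104),Rt(-.574)))"
```

```text
12.07 [ 0.681 -0.3    0.241] q [-0.56  0.68  1.07  0.    1.39 -1.56] 0.0871 F [-0.1 -0.1 -0.4]
z [ 0.001 -0.    -1.   ] G [ 0.6808 -0.2995  0.2599] yaw -0.573
[-0.14 -0.02 13.69] [0.    0.001 0.001]
```

Request:
play_rows(gripper=[-1,-1,-1,-1,1,1,1,1,1], delta_pos=[[-0.1,0,5],[-0.1,0,10],[-0.1,0,13.7],[-0.1,0,13.7],[-0.1,0,13.7],[-0.1,0,13.7],[-0.1,0,13.7],[-0.1,0,13.7],[-0.1,0,13.7]], turn=[[0,0,0],[0,0,0],[0,0,0],[0,0,0],[0,0,0],[0,0,0],[0,0,0],[0,0,0],[0,0,0]], squeeze=60)

```text
time: 13.2
position: [0.6835, -0.3006, 0.1048]
tool_rot: [0.283, 0.959, 0.0, 0.002]
ft_force: [1.6, 2.4, 2.5]
grip_width: 0.0496
grip_force: 60.0
```

```bash
python3 st.py
cat > pan.py <<'E'
from h import *
PO=np.array([.6241,.021]);YP=-.135
Z0=.104
def W(xp,yp,sole):
    p=PO+Ro.from_euler('z',YP).as_matrix()[:2,:2]@[xp,yp];return np.array([p[0],p[1],Z0+sole])
E
python3 - <<'E'
from pan import *
o=robot.get_obs()
print(*delta(np.array(o['position'])+[0,0,.08],Rt(-.574)))
for w in [(-.195,-.074,.08),(-.195,-.074,.005)]: print(W(*w),*delta(W(*w),Rt(YP)))
E
```

```text
13.2 [ 0.684 -0.301  0.105] q [-0.56  0.82  1.18  0.    1.14 -1.56] 0.0496 F [1.6 2.4 2.5]
z [ 0.003 -0.    -1.   ] G [ 0.6834 -0.3006  0.1238] yaw -0.574
[-0.02  0.01 -8.  ] [0.002 0.003 0.   ]
[ 0.42091456 -0.02608159  0.184     ] [36.93  8.82 -8.01] [ 0.001  0.003 -0.439]
[ 0.42091456 -0.02608159  0.109     ] [36.95  8.81 -0.51] [ 0.001  0.003 -0.439]
```

Request:
play_rows(gripper=[1,1,1,1,1,1,1,1,1,1,1,1], delta_pos=[[0,0,-4],[0,0,-8],[5,1.2,-8],[11,2.6,-8],[17,4,-8],[23,5.5,-8],[29,7,-8],[35,8.4,-8],[36.9,8.8,-8],[36.9,8.8,-8],[36.9,8.8,-8],[36.9,8.8,-8]], turn=[[0,0,0],[0,0,0],[0,0,-0.07],[0,0,-0.15],[0,0,-0.23],[0,0,-0.31],[0,0,-0.39],[0,0,-0.439],[0,0,-0.439],[0,0,-0.439],[0,0,-0.439],[0,0,-0.439]])

```text
time: 14.7
position: [0.4223, -0.0282, 0.1836]
tool_rot: [0.068, 0.998, -0.001, 0.002]
ft_force: [0.6, -0.7, -4.4]
grip_width: 0.0493
grip_force: 60.0
```

```bash
sed -i 's/Z0=.104/Z0=.105/' pan.py; python3 st.py
python3 - <<'E'
from pan import *
c=cam('wrist','w2')
for w in [(-.195,-.074,.005),(-.1,-.072,.005),(.012,-.058,.007)]: print(W(*w),*delta(W(*w),Rt(YP)))
E
```

```text
14.7 [ 0.422 -0.028  0.184] q [-0.33  0.32  1.96 -0.    0.85 -1.77] 0.0493 F [ 0.6 -0.7 -4.4]
z [ 0.003 -0.001 -1.   ] G [ 0.4222 -0.0282  0.2026] yaw -0.136
[ 0.42091456 -0.02608159  0.11      ] [0.14 0.18 7.35] [-0.001  0.003 -0.001]
[ 0.51531936 -0.03688586  0.11      ] [-9.36  0.39  7.37] [-0.001  0.003 -0.001]
[ 0.62818458 -0.03808736  0.112     ] [-20.56   1.8    7.21] [-0.001  0.003 -0.001]
```

View pics/w2.png

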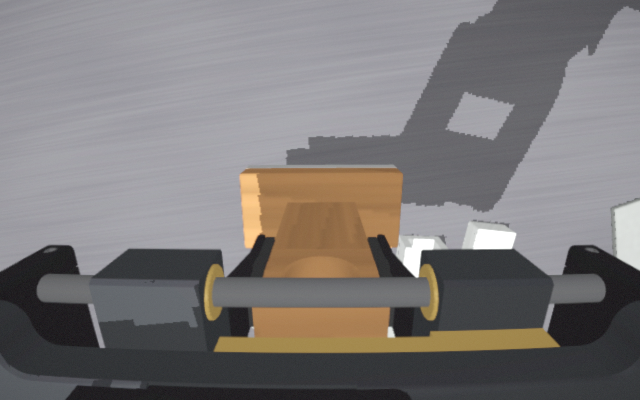

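Request:
play_rows(gripper=[1,1,1,1,1,1,1,1,1,1,1,1], delta_pos=[[0.1,0.2,4],[0.1,0.2,7.3],[0.1,0.2,7.3],[-2,0.2,7.3],[-4,0.3,7.3],[-6,0.3,7.3],[-8,0.4,7.3],[-10,0.5,7.3],[-12,0.7,7.3],[-14,1,7.2],[-16,1.2,7.2],[-18,1.5,7.2]], turn=[[0,0,0],[0,0,0],[0,0,0],[0,0,0],[0,0,0],[0,0,0],[0,0,0],[0,0,0],[0,0,0],[0,0,0],[0,0,0],[0,0,0]])

```text
time: 16.25
position: [0.597, -0.0357, 0.1127]
tool_rot: [0.067, 0.998, 0.0, -0.005]
ft_force: [-7.0, 0.2, -2.3]
grip_width: 0.0497
grip_force: 59.9
```

```bash
python3 st.py
python3 - <<'E'
from pan import *
for w in [(.012,-.058,.007),(-.19,-.07,.006)]: print(W(*w),*delta(W(*w),Rt(YP)))
E
```

```text
16.25 [ 0.597 -0.036  0.113] q [-0.25  0.64  1.59 -0.    0.93 -1.68] 0.0497 F [-7.   0.2 -2.3]
z [-0.009  0.001 -1.   ] G [ 0.5972 -0.0358  0.1317] yaw -0.134
[ 0.62818458 -0.03808736  0.112     ] [-3.12  0.18  0.04] [-0.    -0.009  0.001]
[ 0.42640743 -0.02279093  0.111     ] [17.08 -0.99  0.33] [-0.    -0.009  0.001]
```

Request:
play_rows(gripper=[1,1,1,1,1,1,1,1,1], delta_pos=[[-1.5,0.2,0],[-2.9,0.3,0],[-2.9,0.3,0],[-2.9,0.3,0],[0,0.2,-0.2],[1.5,0,-4],[3,0,-8],[3,0,-8],[3,0,-8]], turn=[[0,0,0],[0,0,0],[0,0,0],[0,0,0],[0,0,0],[0,0,0],[0,0,0],[0,0,0],[0,0,0]])

```text
time: 17.38
position: [0.571, -0.0322, 0.1915]
tool_rot: [0.067, 0.998, -0.0, 0.001]
ft_force: [-0.3, -0.5, -4.9]
grip_width: 0.0496
grip_force: 59.9
```

```bash
python3 st.py
python3 - <<'E'
from pan import *
for w in [(-.195,.076,.085),(-.195,.076,.005),(-.1,.072,.005),(.012,.058,.007)]: print(W(*w),*delta(W(*w),Rt(YP)))
E
```

```text
17.38 [ 0.571 -0.032  0.191] q [-0.25  0.49  1.6  -0.    1.04 -1.69] 0.0496 F [-0.3 -0.5 -4.9]
z [ 0.002 -0.001 -1.   ] G [ 0.571  -0.0322  0.2105] yaw -0.135
[0.4411031  0.12255361 0.19      ] [14.95 13.59  0.11] [-0.     0.002  0.   ]
[0.4411031  0.12255361 0.11      ] [14.97 13.59  8.11] [-0.     0.002  0.   ]
[0.53470037 0.10580393 0.11      ] [ 5.47 13.19  8.13] [-0.     0.002  0.   ]
[0.64379705 0.07685719 0.112     ] [-5.73 11.79  7.96] [-0.     0.002  0.   ]
```

Request:
play_rows(gripper=[1,1,1,1,1,1,1,1,1], delta_pos=[[4,3.7,0],[8,7.4,0],[12,11,0],[15,13.6,0],[15,13.6,0],[15,13.6,3],[15,13.6,6],[15,13.6,8.1],[15,13.6,8.1]], turn=[[0,0,0],[0,0,0],[0,0,0],[0,0,0],[0,0,0],[0,0,0],[0,0,0],[0,0,0],[0,0,0]])

```text
time: 18.5
position: [0.4412, 0.1221, 0.1088]
tool_rot: [0.068, 0.998, -0.0, -0.0]
ft_force: [-0.0, -0.8, -4.3]
grip_width: 0.0496
grip_force: 59.9
```

Request:
play_rows(gripper=[1,1,1,1,1,1,1,1,1,1,1], delta_pos=[[-2,0,0],[-4,-0.1,0],[-6,-0.2,0],[-8,-0.3,0],[-10,-0.4,0],[-12,-0.7,0],[-14,-1,-0.1],[-16,-1.3,-0.2],[-18,-1.6,-0.2],[-20,-1.8,-0.2],[-20.9,-1.8,-0.2]], turn=[[0,0,0],[0,0,0],[0,0,0],[0,0,0],[0,0,0],[0,0,0],[0,0,0],[0,0,0],[0,0,0],[0,0,0],[0,0,0]])

```text
time: 19.88
position: [0.6438, 0.0777, 0.1125]
tool_rot: [0.068, 0.998, 0.001, -0.002]
ft_force: [-3.8, 2.6, 0.5]
grip_width: 0.0494
grip_force: 60.2
```

Request:
play_rows(gripper=[1,1,1,1,1,1,1,1,1,1], delta_pos=[[0,0,0],[3,0,-0.2],[5,0,-4],[9,0,-9],[15,0,-9],[20,0,-9],[24,0,-9],[24,0,-9],[24,0,-9],[24,0,-9]], turn=[[0,0,0],[0,0,0],[0,0,0],[0,0,0],[0,0,0],[0,0,0],[0,0,0],[0,0,0],[0,0,0],[0,0,0]])

```text
time: 21.12
position: [0.4096, 0.1087, 0.2029]
tool_rot: [0.067, 0.998, -0.0, 0.003]
ft_force: [-0.9, 0.3, -4.5]
grip_width: 0.0494
grip_force: 59.9
```

```bash
python3 st.py
python3 - <<'E'
from mos import *
import pickle
s=cam('scene','s_e');t=cam('top','t_e');pickle.dump((s,t),open('c2.pkl','wb'))
S=cv2.imread('pics/s_e.png');T=cv2.imread('pics/t_e.png')
mosaic('m_e.png',[((0,0),crop(S,268,198,98,90,4)),((0,400),crop(T,268,122,100,110,4)),((370,0),crop(S,295,140,90,57,4))])
for n,I in(('s',S),('t',T)):
    m=cv2.inRange(cv2.cvtColor(I,cv2.COLOR_BGR2HSV),(5,90,60),(22,255,255));r=(slice(120,260),slice(250,400));ys,xs=np.nonzero(m[r]);print(n,len(xs),xs.min()+250,xs.max()+250,ys.min()+120,ys.max()+120)
E
```

```text
21.12 [0.41  0.109 0.203] q [-0.    0.29  1.94 -0.    0.91 -1.44] 0.0494 F [-0.9  0.3 -4.5]
z [ 0.005 -0.001 -1.   ] G [0.4096 0.1087 0.2219] yaw -0.135
s 422 334 367 148 176
t 110 275 309 237 259
```

View pics/m_e.png

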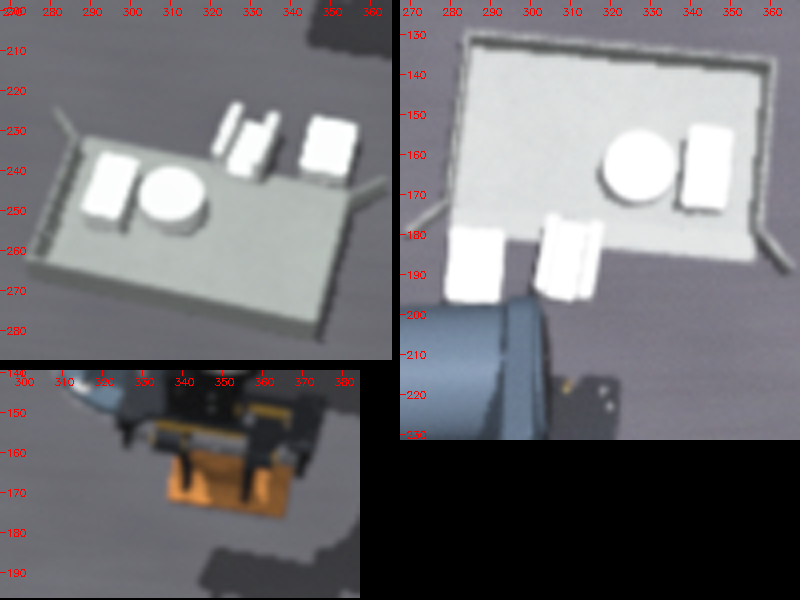

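```bash
cat > phi.py <<'E'
from h import *
import sys
def box(a,b): return np.array([[x,y,z] for x in(a[0],b[0]) for y in(a[1],b[1]) for z in(a[2],b[2])])
BX=[box((-.03,-.06,.006),(.03,.06,.034)),box((-.008,-.025,.034),(.008,.025,.165))]
def sil(c,f):
    m=np.zeros((400,640),np.uint8)
    for b in BX: cv2.fillConvexPoly(m,cv2.convexHull(np.array([proj(c,f(X)) for X in b]).round().astype(np.int32)),255)
    return m
def orange(c,P,r=60):
    u=proj(c,P).astype(int)
    m=cv2.inRange(cv2.cvtColor(c['color'],cv2.COLOR_RGB2HSV),(5,110,60),(22,255,255));k=np.zeros_like(m);k[max(0,u[1]-r):u[1]+r,max(0,u[0]-r):u[0]+r]=255;return m&k
def run(s0=.123):
    o=robot.get_obs();M=Ro.from_quat(o['tool_rot']).as_matrix();G=np.array(o['position'])-.019*M[:,2]
    B=np.c_[-M[:,0],M[:,1],-M[:,2]]  # pusher axes if straight
    for n in('scene','wrist'):
        c=cam(n);m=orange(c,G,60 if n=='scene' else 190);out=[]
        for ph in range(-90,91,3):
            for s in (s0-.02,s0-.01,s0,s0+.01,s0+.02):
                Rp=B@Ro.from_euler('y',ph,degrees=True).as_matrix()
                q=sil(c,lambda X:G+Rp@(X-[0,0,s]));i=(q&m>0).sum() if 0 else np.count_nonzero(q&m)
                out.append((np.count_nonzero(m)-i,np.count_nonzero(q)-i,ph,s))
        out=sorted(out,key=lambda v:v[0]*2+v[1]*.5)[:5];print(n,np.count_nonzero(m),out)
run()
E
python3 phi.py
```

```text
scene 375 [(np.int64(43), np.int64(137), 42, 0.143), (np.int64(43), np.int64(162), 42, 0.133), (np.int64(43), np.int64(167), 42, 0.123), (np.int64(43), np.int64(169), 42, 0.103), (np.int64(43), np.int64(170), 39, 0.103)]
wrist 35714 [(np.int64(5878), np.int64(9140), 36, 0.123), (np.int64(5847), np.int64(10096), 39, 0.123), (np.int64(5738), np.int64(11229), 42, 0.123), (np.int64(5751), np.int64(12332), 45, 0.123), (np.int64(5639), np.int64(13426), 48, 0.123)]
```

Request:
play_rows(gripper=[1,1,1,1,1,1,1,1], delta_pos=[[-1,0,3],[-2,0,6],[-2,0,6],[-2,0,6],[-2,0,6],[-2,0,6],[-2,0,6],[-2,0,6]], turn=[[0,0,0],[0,0,0],[0,0,0],[0,0,0],[0,0,0],[0,0,0],[0,0,0],[0,0,0]], squeeze=10)

```text
time: 22.32
position: [0.4274, 0.1064, 0.1427]
tool_rot: [0.067, 0.998, -0.0, 0.001]
ft_force: [1.2, 0.7, -4.6]
grip_width: 0.0495
grip_force: 10.0
```

```bash
python3 st.py; python3 phi.py; python3 -c "
from h import *
print(robot.get_obs()['moment'])"
```

```text
22.32 [0.427 0.106 0.143] q [-0.01  0.42  1.96 -0.    0.76 -1.45] 0.0495 F [ 1.2  0.7 -4.6]
z [ 0.002 -0.001 -1.   ] G [0.4274 0.1064 0.1617] yaw -0.134
scene 624 [(np.int64(40), np.int64(220), -9, 0.113), (np.int64(39), np.int64(224), -6, 0.113), (np.int64(41), np.int64(220), -3, 0.113), (np.int64(40), np.int64(240), -12, 0.113), (np.int64(41), np.int64(245), -12, 0.103)]
wrist 21517 [(np.int64(4067), np.int64(10447), -3, 0.113), (np.int64(4016), np.int64(11739), 0, 0.113), (np.int64(3673), np.int64(14340), -54, 0.103), (np.int64(4068), np.int64(13189), 3, 0.113), (np.int64(6108), np.int64(5755), -3, 0.133)]
[0.00774838 0.04538868 0.01692737]
```

Request:
play_rows(gripper=[1,1,1,1,1,-1,-1,-1,-1,-1,-1], delta_pos=[[0,0,1.5],[0,0,3],[0,0,3.7],[0,0,3.9],[0,0,3.9],[0,0,3.9],[0,0,3.9],[0,0,2],[0,0,-3],[0,0,-8],[0,0,-8]], turn=[[0,0,0],[0,0,0],[0,0,0],[0,0,0],[0,0,0],[0,0,0],[0,0,0],[0,0,0],[0,0,0],[0,0,0],[0,0,0]])

```text
time: 23.8
position: [0.4295, 0.1066, 0.2255]
tool_rot: [0.067, 0.998, 0.0, 0.005]
ft_force: [0.7, -0.5, 0.2]
grip_width: 0.0865
grip_force: 0.0
```

```bash
python3 st.py
cat > loc.py <<'E'
from phi import *
import sys
def locate(p0,cams=('scene','wrist')):
    cs=[cam(n) for n in cams];c3=np.array(p0[:2]+[.08])
    ms=[orange(c,c3,45 if i==0 else 170) for i,c in enumerate(cs)]
    from scipy.optimize import minimize
    def cost(p):
        R=Ro.from_euler('z',p[2]);t=0
        for c,m in zip(cs,ms):
            q=sil(c,lambda X:R.apply(X)+[p[0],p[1],0]);i=np.count_nonzero(q&m);t+=(2*(np.count_nonzero(m)-i)+np.count_nonzero(q)-i)/np.count_nonzero(m)
        return t
    best=min(((cost((p0[0]+a,p0[1]+b,p0[2]+g)),a,b,g) for a in np.arange(-.02,.021,.005) for b in np.arange(-.02,.021,.005) for g in(-.12,-.06,0,.06,.12)))
    r=minimize(cost,[p0[0]+best[1],p0[1]+best[2],p0[2]+best[3]],method='Nelder-Mead',options=dict(initial_simplex=np.array([p0[0]+best[1],p0[1]+best[2],p0[2]+best[3]])+np.array([[0,0,0],[.004,0,0],[0,.004,0],[0,0,.05]])))
    print('pusher',r.x.round(4),r.fun)
    return r.x
E
sed -i 's/^run()/if __name__=="__main__": run()/' phi.py
python3 -c "
from loc import *
p=locate([.427,.1064,-.134])
for P in [(p[0],p[1],.225),(p[0],p[1],.105)]:
  for k in (1,-1): print(*delta(P,Rt(p[2]+k*np.pi/2)))"
```

```text
23.8 [0.429 0.107 0.226] q [-0.01  0.27  1.87 -0.    0.98 -1.45] 0.0865 F [ 0.7 -0.5  0.2]
z [ 0.01  -0.001 -1.   ] G [0.4293 0.1066 0.2445] yaw -0.134
pusher [ 0.4339  0.1052 -0.1154] 1.0147411838372127
[-0.73 -0.04 -0.27] [-1.00e-03  1.00e-03 -1.59e+00]
[-0.73 -0.04 -0.27] [1.000e-03 1.000e-03 1.552e+00]
[-0.72 -0.04 11.73] [-1.00e-03  1.00e-03 -1.59e+00]
[-0.72 -0.04 11.73] [1.000e-03 1.000e-03 1.552e+00]
```

Request:
play_rows(gripper=[-1,-1,-1,-1,-1,-1,-1,-1,-1,-1,-1,-1], delta_pos=[[-0.5,0,0],[-0.5,0,0],[-0.5,0,0],[-0.5,0,0],[-0.5,0,0],[-0.5,0,0],[-0.5,0,0],[-0.5,0,0],[-0.5,0,0],[-0.5,0,4],[-0.5,0,8],[-0.5,0,11.7]], turn=[[0,0,0.18],[0,0,0.36],[0,0,0.54],[0,0,0.72],[0,0,0.9],[0,0,1.08],[0,0,1.26],[0,0,1.44],[0,0,1.57],[0,0,1.57],[0,0,1.57],[0,0,1.57]])

```text
time: 25.4
position: [0.4304, 0.1057, 0.1026]
tool_rot: [0.753, 0.658, -0.001, -0.001]
ft_force: [0.2, -0.0, 0.0]
grip_width: 0.0872
grip_force: 0.0
```

Request:
play_rows(gripper=[-1,1,1,1,1,1,1,1], delta_pos=[[0,0,0],[0,0,0],[0,0,0],[0,0,0],[0,0,0],[0,0,0],[0,0,0],[0,0,0]], turn=[[0,0,0],[0,0,0],[0,0,0],[0,0,0],[0,0,0],[0,0,0],[0,0,0],[0,0,0]], squeeze=60)

```text
time: 26.4
position: [0.4324, 0.1057, 0.1054]
tool_rot: [0.753, 0.658, 0.0, 0.001]
ft_force: [0.9, -0.6, 0.3]
grip_width: 0.0249
grip_force: 0.0
```

```bash
python3 st.py
python3 - <<'E'
from pan import *
import pickle
S,T=pickle.load(open('c2.pkl','rb'))
# block and channel now: top crop scale4 u=268+(x-400)/4-.5
A=lambda x,y:(268+(x-400)/4-.5,122+y/4-.5)
Ri=Ro.from_euler('z',-YP).as_matrix()[:2,:2]
for n,q,z in (('block',[(447,226),(504,228),(501,303),(443,301)],.026),('channel',[(548,214),(604,222),(592,300),(534,296)],.034),('slug',[(638,166)],.033),('bar',[(690,122),(734,127),(726,212),(683,206)],.033)):
    P=np.array([onz(T,A(*p),z)[:2] for p in q]);print(n,P.mean(0).round(3),'pan corners',((P-PO)@Ri.T).round(3).tolist())
o=robot.get_obs()
R=Rt(YP-np.pi/2)
for w in [(-.19,.06,.005),(-.1,.06,.005),(.012,.05,.007)]: print(W(*w),*delta(W(*w),R))
E
```

```text
26.4 [0.432 0.106 0.105] q [-0.01  0.5   1.98 -0.    0.66  0.12] 0.0249 F [ 0.9 -0.6  0.3]
z [ 0.002 -0.001 -1.   ] G [0.4324 0.1057 0.1244] yaw -1.705
block [0.583 0.135] pan corners [[-0.024, 0.135], [-0.022, 0.085], [-0.088, 0.081], [-0.091, 0.13]]
channel [0.583 0.052] pan corners [[-0.008, 0.048], [-0.011, -0.001], [-0.08, 0.003], [-0.081, 0.052]]
slug [ 0.662 -0.01 ] pan corners [[0.042, -0.026]]
bar [ 0.659 -0.071] pan corners [[0.086, -0.068], [0.085, -0.106], [0.008, -0.105], [0.01, -0.068]]
[0.44390417 0.10602624 0.11      ] [ 0.19  1.13 -0.45] [0.002 0.    0.001]
[0.53308529 0.09391311 0.11      ] [ 0.17 10.13 -0.44] [0.002 0.    0.001]
[0.64272033 0.06892998 0.112     ] [-0.84 21.33 -0.62] [0.002 0.    0.001]
```

Request:
play_rows(gripper=[1,1,1,1,1], delta_pos=[[0,0,0],[0,0,0],[0,0,0],[0,0,-0.5],[0,0,-0.5]], turn=[[0,0,0],[0,0,0],[0,0,0],[0,0,0],[0,0,0]])

```text
time: 27.02
position: [0.4319, 0.1058, 0.1105]
tool_rot: [0.753, 0.658, 0.0, 0.0]
ft_force: [-0.1, 0.3, -3.9]
grip_width: 0.0156
grip_force: 60.0
```

```bash
python3 st.py
python3 - <<'E'
from pan import *
R=Rt(YP-np.pi/2)
for w in [(-.17,.072,.005),(-.125,.072,.005),(-.05,.06,.006),(.015,.052,.008)]: print(w,*delta(W(*w),R))
E
```

```text
27.02 [0.432 0.106 0.111] q [-0.01  0.49  1.98 -0.    0.67  0.12] 0.0156 F [-0.1  0.3 -3.9]
z [ 0.001 -0.    -1.   ] G [0.4319 0.1058 0.1295] yaw -1.704
(-0.17, 0.072, 0.005) [1.38 3.19 0.05] [0.001 0.    0.001]
(-0.125, 0.072, 0.005) [1.38 7.69 0.06] [0.001 0.    0.001]
(-0.05, 0.06, 0.006) [ 0.17 15.18 -0.04] [0.001 0.    0.001]
(0.015, 0.052, 0.008) [-0.64 21.68 -0.23] [0.001 0.    0.001]
```

Request:
play_rows(gripper=[1,1,1,1,1,1,1,1,1,1,1,1], delta_pos=[[1.4,3.2,0],[1.4,5.5,0],[1.4,7.5,0],[1,9.5,0],[0.7,11.5,0],[0.4,13.5,0],[0.1,15.2,0],[-0.1,17,-0.1],[-0.3,18.8,-0.2],[-0.5,20.5,-0.2],[-0.6,21.7,-0.2],[-0.6,21.7,-0.2]], turn=[[0,0,0],[0,0,0],[0,0,0],[0,0,0],[0,0,0],[0,0,0],[0,0,0],[0,0,0],[0,0,0],[0,0,0],[0,0,0],[0,0,0]])

```text
time: 28.52
position: [0.6466, 0.0708, 0.1119]
tool_rot: [0.753, 0.658, 0.0, 0.0]
ft_force: [-1.3, 0.3, -5.0]
grip_width: 0.0156
grip_force: 60.0
```

Request:
play_rows(gripper=[1,1,1,1,1,1,1], delta_pos=[[0,-2,-0.2],[0,-4,-4],[0,-8,-8.5],[0,-14,-8.5],[0,-20,-8.5],[0,-20,-8.5],[0,-20,-8.5]], turn=[[0,0,0],[0,0,0],[0,0,0],[0,0,0],[0,0,0],[0,0,0],[0,0,0]])

```text
time: 29.4
position: [0.4497, 0.0975, 0.1984]
tool_rot: [0.753, 0.658, 0.002, 0.003]
ft_force: [0.8, -0.6, -4.4]
grip_width: 0.0154
grip_force: 60.0
```

```bash
python3 st.py
cat > offc.py <<'E'
from pan import *
# white offcuts in rectified pan-frame view (plane z=.033), from both cameras
Rm=Ro.from_euler('z',YP).as_matrix()[:2,:2]
for n in('top','scene'):
    c=cam(n,'off_'+n+'%d'%(robot.get_obs()['time']*10));g=np.array([[proj(c,[*(PO+Rm@[x,y]),.032]) for y in np.arange(.17,-.171,-.001)] for x in np.arange(.16,-.16,-.001)],np.float32)
    w=cv2.remap(c['color'],g,None,cv2.INTER_LINEAR);m=cv2.inRange(w,(238,238,238),(255,255,255))
    k,l,st,ce=cv2.connectedComponentsWithStats(m)
    for i in range(1,k):
        if st[i,4]>300: x,y,a,b,ar=st[i];print(n,'x %.3f..%.3f y %.3f..%.3f area %d'%(.16-(y+b)/1e3,.16-y/1e3,.17-(x+a)/1e3,.17-x/1e3,ar))
E
python3 offc.py
```

```text
29.4 [0.45  0.097 0.198] q [-0.03  0.34  1.86 -0.    0.93  0.1 ] 0.0154 F [ 0.8 -0.6 -4.4]
z [ 0.007 -0.001 -1.   ] G [0.4495 0.0975 0.2174] yaw -1.704
top x 0.023..0.110 y -0.067..0.047 area 6160
top x 0.040..0.105 y 0.065..0.113 area 2848
top x 0.011..0.085 y -0.108..-0.068 area 2713
scene x 0.043..0.120 y 0.015..0.042 area 1543
scene x 0.047..0.108 y 0.068..0.111 area 2441
scene x 0.026..0.083 y -0.063..-0.006 area 2507
scene x 0.014..0.084 y -0.106..-0.071 area 2237
```

Request:
play_rows(gripper=[1,1,1,1,1,-1,-1,-1,-1,-1,-1,-1], delta_pos=[[0,0,4],[0,0,7.5],[0,0,9],[0,0,9.2],[0,0,9.2],[0,0,9.2],[0,0,9.2],[0,0,9.2],[0,0,5],[0,0,-1],[0,0,-3],[0,0,-3]], turn=[[0,0,0],[0,0,0],[0,0,0],[0,0,0],[0,0,0],[0,0,0],[0,0,0],[0,0,0],[0,0,0],[0,0,0],[0,0,0],[0,0,0]])

```text
time: 31.0
position: [0.4495, 0.0976, 0.2293]
tool_rot: [0.753, 0.658, 0.002, 0.002]
ft_force: [-0.2, -0.2, -1.3]
grip_width: 0.078
grip_force: 0.0
```

```bash
python3 st.py;python3 -c "
from loc import *
p=locate([.450,.0975,-.134])
for P in [(p[0],p[1],.225),(.45,.0975,.103)]: print(*delta(P,Rt(-.134)))"
```

```text
31.0 [0.449 0.098 0.229] q [-0.03  0.29  1.83 -0.    1.01  0.1 ] 0.078 F [-0.2 -0.2 -1.3]
z [ 0.007 -0.001 -1.   ] G [0.4493 0.0976 0.2483] yaw -1.704
pusher [ 0.4501  0.0974 -0.1304] 1.129845990261407
[0.02 0.26 0.19] [ 0.00e+00  1.00e-03 -1.57e+00]
[ 0.03  0.24 12.39] [ 0.00e+00  1.00e-03 -1.57e+00]
```

Request:
play_rows(gripper=[-1,-1,-1,-1,-1,-1,-1,-1,-1,-1,-1,-1], delta_pos=[[0,0.2,0],[0,0.2,0],[0,0.2,0],[0,0.2,0],[0,0.2,0],[0,0.2,0],[0,0.2,0],[0,0.2,0],[0,0.2,0],[0,0.2,4],[0,0.2,8],[0,0.2,12.3]], turn=[[0,0,-0.18],[0,0,-0.36],[0,0,-0.54],[0,0,-0.72],[0,0,-0.9],[0,0,-1.08],[0,0,-1.26],[0,0,-1.44],[0,0,-1.57],[0,0,-1.57],[0,0,-1.57],[0,0,-1.57]])

```text
time: 32.6
position: [0.4494, 0.0972, 0.1021]
tool_rot: [0.067, 0.998, -0.0, -0.0]
ft_force: [-0.2, -0.0, -0.7]
grip_width: 0.0867
grip_force: 0.0
```

Request:
play_rows(gripper=[-1,1,1,1,1,1,1], delta_pos=[[0,0,0],[0,0,0],[0,0,0],[0,0,0],[0,0,0],[0,0,0],[0,0,0]], turn=[[0,0,0],[0,0,0],[0,0,0],[0,0,0],[0,0,0],[0,0,0],[0,0,0]], squeeze=60)

```text
time: 33.48
position: [0.4509, 0.0973, 0.105]
tool_rot: [0.067, 0.998, -0.0, 0.001]
ft_force: [-0.2, 1.6, 5.9]
grip_width: 0.0498
grip_force: 60.0
```

```bash
python3 st.py
python3 - <<'E'
from h import *
import pickle
# refine peg: tip & root from first images
d=pickle.load(open('c0.pkl','rb'));T,S=d['top'],d['scene']
C=lambda x,y:(192+(x-530)/4-.5,182+(y-365)/4-.5)
c=lambda x,y:(388+(x-530)/3.7-.5,172+(y-320)/3.7-.5)
# predicted pixels from fit for checks
p=[.4634,.3505,.1944]
R=Ro.from_euler('z',p[2])
for X in [(-.028,0,.213),(.05,0,.198),(.05,-.015,.208),(.05,.015,.208),(.08,.015,.208),(.08,-.015,.208)]:
    W=R.apply(X)+[p[0],p[1],0];print(X,W.round(4),proj(T,W).round(1),proj(S,W).round(1))
print('obs tip',C(597,542),c(612,338)); print('obs post top T',[C(*q) for q in [(557,410),(597,402),(600,430),(561,437)]]);print('S',[c(*q) for q in [(616,408),(646,410),(642,424),(613,420)]])
E
```

```text
33.48 [0.451 0.097 0.105] q [-0.03  0.51  1.95 -0.    0.68 -1.47] 0.0498 F [-0.2  1.6  5.9]
z [ 0.003 -0.001 -1.   ] G [0.4508 0.0973 0.124 ] yaw -0.134
(-0.028, 0, 0.213) [0.4359 0.3451 0.213 ] [208.4 225.1] [410.  177.9]
(0.05, 0, 0.198) [0.5125 0.3602 0.198 ] [205.2 200.6] [413.7 195.7]
(0.05, -0.015, 0.208) [0.5154 0.3454 0.208 ] [209.2 198.8] [410.1 194.1]
(0.05, 0.015, 0.208) [0.5096 0.3749 0.208 ] [199.1 201.2] [418.  193.6]
(0.08, 0.015, 0.208) [0.539  0.3807 0.208 ] [197.3 191.5] [419.7 199.7]
(0.08, -0.015, 0.208) [0.5448 0.3512 0.208 ] [207.3 189.2] [411.7 200.2]
obs tip (208.25, 225.75) (409.6621621621622, 176.36486486486487)
obs post top T [(198.25, 192.75), (208.25, 190.75), (209.0, 197.75), (199.25, 199.5)]
S [(410.7432432432432, 195.28378378378378), (418.85135135135135, 195.82432432432432), (417.77027027027026, 199.6081081081081), (409.93243243243245, 198.52702702702703)]
```

Run:
```python
from h import *
import pickle
d=pickle.load(open('c0.pkl','rb'));T,S=d['top'],d['scene']
out={}
for n,c,r0,r1,u0 in(('T',T,203,230,lambda v:203.9+(v-200)*.17),('S',S,173,194,lambda v:409.5+(v-176)*.21)):
    g=c['color'].astype(float).mean(2);L=[]
    for v in range(r0,r1):
        u=int(round(u0(v)));w=g[v,u-4:u+5];bg=np.median(np.r_[g[v,u-7:u-3],g[v,u+4:u+8]]);w=np.clip(w-bg-15,0,None);L.append((v,(w@np.arange(u-4,u+5))/max(w.sum(),1e-6),w.sum()))
    for l in L: print(n,l[0],round(l[1],2),round(l[2]))
```

```text
T 203 205.11 372
T 204 205.11 456
T 205 205.37 461
T 206 205.73 488
T 207 205.99 469
T 208 206.16 443
T 209 206.24 420
T 210 206.33 417
T 211 206.48 361
T 212 206.72 292
T 213 207.47 216
T 214 207.75 205
T 215 207.78 208
T 216 208.12 219
T 217 208.15 208
T 218 208.38 199
T 219 208.63 191
T 220 208.62 230
T 221 208.38 347
T 222 208.26 330
T 223 208.31 224
T 224 208.27 236
T 225 208.08 339
T 226 208.04 301
T 227 208.09 101
T 228 0.0 0
T 229 0.0 0
S 173 0.0 0
S 174 0.0 0
S 175 0.0 0
S 176 409.94 11
S 177 409.93 120
S 178 409.94 141
S 179 410.04 132
S 180 410.24 186
S 181 410.31 238
S 182 410.39 249
S 183 410.61 236
S 184 411.06 251
S 185 411.27 262
S 186 411.39 253
S 187 411.61 239
S 188 412.01 255
S 189 412.23 266
S 190 412.35 258
S 191 412.52 247
S 192 412.85 248
S 193 413.15 252
```

Run:
```python
from h import *
import pickle
d=pickle.load(open('c0.pkl','rb'));T,S=d['top'],d['scene']
print('tip',tri([(T,(208.1,224.9)),(S,(409.95,178))]))
# peg line points: constrain z by text, per view
for z,v in((.205,0),):
    pass
Rz=lambda p,X:Ro.from_euler('z',p[2]).apply(X)+[p[0],p[1],0]
# fit x,y,yaw with tip, peg-centre columns, plate corners
C=lambda x,y:(192+(x-530)/4-.5,182+(y-365)/4-.5)
c=lambda x,y:(388+(x-530)/3.7-.5,172+(y-320)/3.7-.5)
pts=[(T,(208.1,224.9),(-.03,0,.208)),(S,(409.95,178),(-.03,0,.208)),(S,(413.15,193),(.045,0,.200)),(T,(204.9,203),(.045,0,.200)),
(T,C(700,388),(.125,-.055,.008)),(T,C(719,495),(.025,-.055,.008)),(S,c(549,515),(.025,-.055,.008)),(S,c(567,587),(.125,-.055,.008)),(S,c(666,579),(.125,.055,.008))]
f=lambda p:np.concatenate([proj(k,Rz(p,X))-uv for k,uv,X in pts])
r=least_squares(f,[.463,.35,.19],loss='soft_l1');print(r.x.round(4),f(r.x).reshape(-1,2).round(1).tolist(),Rz(r.x,(-.03,0,.208)))
yaw=r.x[2]
o=robot.get_obs();h=.140-.105
for X in [(-.12,0,.207),(-.06,0,.207)]:
    W=Rz(r.x,X)-[0,0,h];print(W.round(4),*delta(W,Rt(yaw)))
```

```text
tip (array([0.43662667, 0.34545662, 0.21335941]), np.float64(0.18265113664409682))
[0.4642 0.3512 0.1868] [[0.6, 0.9], [0.0, 0.6], [0.4, 1.5], [0.2, -1.2], [-0.6, -0.2], [0.0, 0.6], [0.0, -0.9], [-0.5, -0.4], [0.3, -0.0]] [0.43476386 0.34564283 0.208     ]
[0.3463 0.3289 0.172 ] [13.44 21.55 -6.74] [-0.001  0.003 -0.321]
[0.4053 0.3401 0.172 ] [ 7.75 23.44 -6.72] [-0.001  0.003 -0.321]
```

Request:
play_rows(gripper=[1,1,1,1,1,1,1,1,1,1,1], delta_pos=[[0,0,-3.5],[0,0,-6.7],[4,6,-6.7],[7,11,-6.7],[10,16,-6.7],[13.4,21.6,-6.7],[13.4,21.6,-6.7],[13.4,21.6,-6.7],[13.4,21.6,-6.7],[13.4,21.6,-6.7],[13.4,21.6,-6.7]], turn=[[0,0,0],[0,0,0],[0,0,-0.08],[0,0,-0.16],[0,0,-0.24],[0,0,-0.321],[0,0,-0.321],[0,0,-0.321],[0,0,-0.321],[0,0,-0.321],[0,0,-0.321]])

```text
time: 34.85
position: [0.3472, 0.3284, 0.1712]
tool_rot: [-0.092, 0.996, -0.0, 0.001]
ft_force: [0.4, -0.2, -4.2]
grip_width: 0.0497
grip_force: 60.0
```

```bash
python3 st.py; python3 phi.py
cat > hang.py <<'E'
from h import *
p=[.4642,.3512,.1868]
def D(X,h=.035):
    W=Ro.from_euler('z',p[2]).apply(X)+[p[0],p[1],0]-np.array([0,0,h]);return delta(W,Rt(p[2]))
if __name__=="__main__":
    for X in [(-.12,0,.207),(-.05,0,.207),(-.02,0,.207),(.004,0,.207),(.004,0,.194)]: print(X,*D(X))
E
python3 hang.py
python3 - <<'E'
# where the pusher handle appears vs predicted, saved crop
from h import *
o=robot.get_obs();c=cam('scene','s_h');
m=cv2.inRange(cv2.cvtColor(c['color'],cv2.COLOR_RGB2HSV),(5,110,60),(22,255,255));P=np.array(o['position'])
for X in [(.008,.06,.0),(.03,.06,.034),(.03,-.06,.034),(0,0,.165)]: print(X,proj(c,Ro.from_euler('z',.1868).apply(X)+[P[0],P[1],P[2]-.105]).round(1))
u=proj(c,P-[0,0,.05]).astype(int);ys,xs=np.nonzero(m[u[1]-35:u[1]+35,u[0]-35:u[0]+35]);print(xs.min()+u[0]-35,xs.max()+u[0]-35,ys.min()+u[1]-35,ys.max()+u[1]-35)
E
```

```text
34.85 [0.347 0.328 0.171] q [ 0.52  0.41  1.85 -0.    0.88 -1.23] 0.0497 F [ 0.4 -0.2 -4.2]
z [ 0.002 -0.001 -1.   ] G [0.3471 0.3284 0.1902] yaw 0.184
scene 616 [(np.int64(122), np.int64(233), 9, 0.133), (np.int64(129), np.int64(221), 12, 0.133), (np.int64(131), np.int64(215), 12, 0.143), (np.int64(123), np.int64(249), 6, 0.123), (np.int64(121), np.int64(266), 6, 0.133)]
wrist 25296 [(np.int64(3765), np.int64(7729), 0, 0.113), (np.int64(3798), np.int64(9054), 3, 0.113), (np.int64(4509), np.int64(7176), 6, 0.123), (np.int64(4834), np.int64(6171), 3, 0.123), (np.int64(3860), np.int64(10400), 6, 0.113)]
(-0.12, 0, 0.207) [ 0.06  0.03 -0.08] [-0.001  0.002 -0.002]
(-0.05, 0, 0.207) [-6.94  0.04 -0.07] [-0.001  0.002 -0.002]
(-0.02, 0, 0.207) [-9.94  0.04 -0.06] [-0.001  0.002 -0.002]
(0.004, 0, 0.207) [-12.34   0.05  -0.06] [-0.001  0.002 -0.002]
(0.004, 0, 0.194) [-12.34   0.05   1.24] [-0.001  0.002 -0.002]
(0.008, 0.06, 0.0) [415.9 187.3]
(0.03, 0.06, 0.034) [418.1 185.6]
(0.03, -0.06, 0.034) [389.  187.2]
(0, 0, 0.165) [406.3 158. ]
387 420 146 189
```

Request:
play_rows(gripper=[1,1,1,1,1,1,1], delta_pos=[[-3,0,0],[-5.5,0,0],[-7,0,0],[-8,0,0],[-9,0,0],[-9.5,0,0],[-9.5,0,0]], turn=[[0,0,0],[0,0,0],[0,0,0],[0,0,0],[0,0,0],[0,0,0],[0,0,0]])

```text
time: 35.88
position: [0.4399, 0.3469, 0.1713]
tool_rot: [-0.093, 0.996, -0.0, 0.001]
ft_force: [0.6, -0.7, -4.5]
grip_width: 0.0498
grip_force: 60.0
```

```bash
python3 st.py; python3 hang.py; python3 -c "
from h import *
print(robot.get_obs()['moment'])"
```

```text
35.88 [0.44  0.347 0.171] q [ 0.47  0.51  1.65 -0.    0.98 -1.29] 0.0498 F [ 0.6 -0.7 -4.5]
z [ 0.001 -0.001 -1.   ] G [0.4398 0.3469 0.1903] yaw 0.186
(-0.12, 0, 0.207) [ 9.53 -0.03 -0.08] [-0.001  0.001 -0.   ]
(-0.05, 0, 0.207) [ 2.53 -0.03 -0.07] [-0.001  0.001 -0.   ]
(-0.02, 0, 0.207) [-0.47 -0.03 -0.07] [-0.001  0.001 -0.   ]
(0.004, 0, 0.207) [-2.87 -0.03 -0.07] [-0.001  0.001 -0.   ]
(0.004, 0, 0.194) [-2.87 -0.03  1.23] [-0.001  0.001 -0.   ]
[ 0.09058494  0.01145733 -0.05453297]
```

Request:
play_rows(gripper=[1,1,1,1,1,1,1,1], delta_pos=[[-1,0,0],[-2,0,0],[-2.9,0,0.2],[-2.9,0,0.5],[-2.9,0,0.8],[-2.9,0,1.1],[-2.9,0,1.2],[-2.9,0,1.2]], turn=[[0,0,0],[0,0,0],[0,0,0],[0,0,0],[0,0,0],[0,0,0],[0,0,0],[0,0,0]])

```text
time: 36.88
position: [0.4682, 0.3523, 0.1593]
tool_rot: [-0.093, 0.996, -0.0, 0.001]
ft_force: [-0.0, -0.4, -4.5]
grip_width: 0.0497
grip_force: 60.0
```

```bash
python3 st.py; python3 hang.py|tail -1; python3 -c "
from h import *
print(robot.get_obs()['moment'])"
```

```text
36.88 [0.468 0.352 0.159] q [ 0.46  0.55  1.59 -0.    0.99 -1.3 ] 0.0497 F [-0.  -0.4 -4.5]
z [ 0.001 -0.001 -1.   ] G [0.4682 0.3523 0.1783] yaw 0.187
(0.004, 0, 0.194) [ 0.01 -0.03  0.03] [-0.001  0.001 -0.   ]
[ 0.04537073 -0.04704129 -0.01670701]
```

Request:
play_rows(gripper=[1,1,1,1], delta_pos=[[0,0,0.1],[0,0,0.2],[0,0,0.3],[0,0,0.3]], turn=[[0,0,0],[0,0,0],[0,0,0],[0,0,0]])

```text
time: 37.38
position: [0.4687, 0.3524, 0.1579]
tool_rot: [-0.093, 0.996, -0.0, 0.001]
ft_force: [-2.1, -0.5, 4.8]
grip_width: 0.0497
grip_force: 60.0
```

Request:
play_rows(gripper=[1,1,1,1], delta_pos=[[0,0,-0.1],[0,0,-0.1],[0,0,-0.1],[0,0,-0.1]], turn=[[0,0,0],[0,0,0],[0,0,0],[0,0,0]], squeeze=10)

```text
time: 37.88
position: [0.4689, 0.3527, 0.1578]
tool_rot: [-0.093, 0.996, 0.0, 0.001]
ft_force: [-0.7, 2.4, 4.4]
grip_width: 0.0496
grip_force: 10.0
```

Request:
play_rows(gripper=[0.3,0.3,-1,-1,-1,-1,-1,-1], delta_pos=[[0,0,0],[0,0,0],[0,0,0],[0,0,0],[0,0,0],[0,0,0],[0,0,0],[0,0,0]], turn=[[0,0,0],[0,0,0],[0,0,0],[0,0,0],[0,0,0],[0,0,0],[0,0,0],[0,0,0]])

```text
time: 38.88
position: [0.4684, 0.3522, 0.1574]
tool_rot: [-0.093, 0.996, -0.0, 0.001]
ft_force: [0.4, 0.1, -0.7]
grip_width: 0.0865
grip_force: 0.0
```

```bash
python3 st.py
python3 - <<'E'
from phi import *
o=robot.get_obs()
c=cam('scene','s_i')
m=orange(c,[.468,.352,.13],40)
best=sorted((2*(np.count_nonzero(m)-np.count_nonzero(q&m))+np.count_nonzero(q)-np.count_nonzero(q&m),ph,dz) for ph in range(-40,41,4) for dz in (-.18,-.1,-.05,-.02,0,.02) for q in [sil(c,lambda X:Ro.from_euler('z',.187).apply(Ro.from_euler('y',ph,degrees=True).apply(X-[0,0,.14]))+[.468,.352,.193+dz])])[:4]
print(np.count_nonzero(m),best)
E
```

```text
38.88 [0.468 0.352 0.157] q [ 0.45  0.56  1.6  -0.    0.99 -1.3 ] 0.0865 F [ 0.4  0.1 -0.7]
z [ 0.002 -0.001 -1.   ] G [0.4684 0.3523 0.1764] yaw 0.187
443 [(np.int64(495), -4, 0.02), (np.int64(498), 0, 0), (np.int64(506), 4, 0), (np.int64(521), 8, 0)]
```

Request:
play_rows(gripper=[-1,-1,-1,-1,-1,-1,-1,-1,-1,-1,-1,-1], delta_pos=[[0,0,-1.5],[0,0,-4],[0,0,-8],[0,0,-13],[0,0,-17],[5,-3,-17],[8,-8,-17],[8,-12,-17],[8,-12,-17],[8,-12,-17],[8,-12,-17],[8,-12,-17]], turn=[[0,0,0],[0,0,0],[0,0,0],[0,0,0],[0,0,0],[0,0,0],[0,0,0],[0,0,0],[0,0,0],[0,0,0],[0,0,0],[0,0,0]])

```text
time: 40.42
position: [0.4117, 0.2204, 0.3273]
tool_rot: [-0.094, 0.996, -0.0, 0.001]
ft_force: [0.3, 0.1, 0.1]
grip_width: 0.0872
grip_force: 0.0
```

```bash
python3 st.py; python3 offc.py
cat > chk.py <<'E'
from phi import *
c=cam('scene');m=orange(c,[.468,.352,.13],40)
t=cam('top');m2=orange(t,[.468,.352,.13],40)
R=[]
for ph in range(-20,21,4):
  for dz in(-.19,-.02,-.01,0,.01):
    for x in(-.02,-.01,0,.01,.02):
      f=lambda X:Ro.from_euler('z',.187).apply(Ro.from_euler('y',ph,degrees=True).apply(X-[0,0,.14])+[x,0,0])+[.468,.352,.193+dz]
      s=0
      for k,M in((c,m),(t,m2)):
        q=sil(k,f);i=np.count_nonzero(q&M);s+=(2*(np.count_nonzero(M)-i)+np.count_nonzero(q)-i)/max(1,np.count_nonzero(M))
      R.append((round(s,3),ph,dz,x))
print(np.count_nonzero(m),np.count_nonzero(m2),sorted(R)[:3])
E
python3 chk.py
```

```text
40.42 [0.412 0.22  0.327] q [ 0.25  0.19  1.67 -0.    1.29 -1.51] 0.0872 F [0.3 0.1 0.1]
z [ 0.001 -0.    -1.   ] G [0.4117 0.2204 0.3463] yaw 0.188
top x 0.011..0.110 y -0.108..0.047 area 8885
top x 0.040..0.105 y 0.065..0.113 area 2842
scene x 0.043..0.120 y 0.015..0.042 area 1528
scene x 0.047..0.108 y 0.068..0.111 area 2436
scene x 0.026..0.083 y -0.063..-0.006 area 2495
scene x 0.014..0.084 y -0.106..-0.071 area 2220
445 3 [(np.float64(201.393), -12, -0.19, 0.02), (np.float64(201.647), -8, -0.19, 0.01), (np.float64(203.542), -8, -0.19, -0.01)]
```

Request:
play_rows(gripper=[-1,-1,-1,-1,-1,-1,-1,-1,-1,-1,-1,-1], delta_pos=[[0,0,0],[0,0,0],[0,0,0],[0,0,0],[0,0,0],[0,0,0],[0,0,0],[0,0,0],[0,0,0],[0,0,0],[0,0,0],[0,0,0]], turn=[[0,0,0],[0,0,0],[0,0,0],[0,0,0],[0,0,0],[0,0,0],[0,0,0],[0,0,0],[0,0,0],[0,0,0],[0,0,0],[0,0,0]])

```text
time: 42.12
position: [0.4118, 0.2196, 0.3274]
tool_rot: [-0.093, 0.996, -0.0, 0.001]
ft_force: [-0.1, -0.1, -0.0]
grip_width: 0.0867
grip_force: 0.0
```

```bash
python3 chk.py
python3 - <<'E'
from h import *
# bystander and motion check: difference to first pictures near bottle, ring, wrench; motion between two frames
import pickle
d=pickle.load(open('c0.pkl','rb'))
t=cam('top')['color'].astype(int);s=cam('scene')['color'].astype(int);s2=cam('scene')['color'].astype(int)
print('motion',np.abs(s2-s).max())
for n,(u,v,w,h) in dict(wrench=(470,150,25,65)).items(): print(n,np.abs(t-d['top']['color'])[v:v+h,u:u+w].mean())
for n,(u,v,w,h) in dict(ring=(432,232,28,24),oil=(438,195,20,30),wrench=(170,200,30,42)).items(): print(n,np.abs(s-d['scene']['color'])[v:v+h,u:u+w].mean())
E
```

```text
445 1 [(np.float64(592.726), -12, -0.19, 0.02), (np.float64(593.647), -8, -0.19, 0.01), (np.float64(602.751), -16, -0.19, 0.01)]
motion 9
wrench 1.0182564102564102
ring 0.4429563492063492
oil 0.4911111111111111
wrench 0.45264550264550263
```

```bash
sed -i 's/((c,m),(t,m2))/((c,m),)/' chk.py; python3 chk.py; python3 -c "
from h import *
print(robot.hand_in())"
```

```text
446 1 [(np.float64(0.769), 8, 0.01, 0.01), (np.float64(0.785), 8, 0, 0), (np.float64(0.805), 4, 0.01, 0)]
the job is handed in; nothing more can be done
None
```

I handed the job in at about 42 s of the 72 s allowed. All four offcuts measure inside the pan, the pusher hangs still on the peg, the bottle, ring and wrench are unmoved, and the gripper is clear. The pusher twisted in the grip on the second sweep, so I set it upright, gripped it the other way to finish, and regripped it to hang it.

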